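Load the relief-pressing jig and latch its keeper

ROBOT

A 6-joint arm with a two-finger parallel gripper is mounted at the origin on the work surface. World frame = base frame: x ahead of the robot, y to its left, z up, the work surface at z = 0. Lengths are in m, angles in rad, forces in N, time in s.
With the tool pointing down it reaches from about 0.35 to 0.775 m from the base axis. Payload 7.3 kg.
Tool frame: the origin (TCP) lies on the mounting face of the last link; the fingertips stand 178 mm ahead of it and the grasp point (between the pads) lies 159 mm ahead of it (robot.tcp_to_tips is the distance from the TCP to the fingertips, in m); z points along the fingers, y is the direction in which the jaws open and shut (so a half turn about z gives the same grasp; the last joint's range is limited). The gripper opens to 92 mm and grips with 3 to 60 N. Pads are 19 mm wide; open, the fingers measure 130 mm over their backs; the gripper's body (75 mm by 190 mm) begins 47 mm behind the grasp point.
Start: joints at [1.095, 0.342, 1.524, -0, 1.275, -0.146], TCP at [0.17, 0.497, 0.405] pointing down, gripper open.
Joint ranges: [-2.53, 2.53], [-0.77, 2.02], [0.04, 2.7], [-1, 4.14], [0.28, 2.66], [-3.11, 3.11]. Speed limits (rad/s): [2.57, 2.57, 3.14, 3.14, 3.14, 3.14].

INTERFACE

Orientations are given as [roll, pitch, yaw] about the fixed x, y, z axes, in that order (R = Rz(yaw) Ry(pitch) Rx(roll)).
In Python, from cell import robot, viewer gives the robot as it stands.
- The arm moves only by the shell command python3 -m creep 'ROWS' [OPENING] [FORCE]. ROWS is JSON, a list that holds one entry, the list of rows, each a list of 6 numbers: the shift along the world's x, y, z in mm, then the turn, a rotation vector about the world's x, y, z in degrees. A call has 1 to 5 rows; each row shifts and turns the pose as measured when the row begins; what a row does not reach is not made up. A row lasts 1/12 s, in which the tool goes at most 41.7 mm and 7.16 degrees, less where a joint would pass 70% of its speed; a pose out of reach is approached as far as the arm can. A call with a gripper value outside its range is refused whole. OPENING is the closure, from -1 (fully open) to 1 (shut), set as the call begins (- or left out, the last holds). The fingers move at their own pace and stop on an object; FORCE is the grip in N (left out, the last holds). Time passes only in rows, so rows that do not move let the fingers close. It gives the time, the measured TCP pose, the force and the opening at its end, in the units of the state.
- robot.observe(): the state, without advancing time (a new reading comes with each control period).
- viewer.read_camera(name): name is "side" or "top" or "wrist"; returns the picture (420x560x3 uint8, blue, green, red); there is no depth.
- viewer.camera_model(name): a dict with "fx", "fy", "cx", "cy" (pixels), "pose" (4x4, takes a point from camera to world coordinates); the wrist camera has in their place "mount" (4x4, takes a point from camera to tool coordinates, whose origin is the TCP and whose axes are the flange's). Camera axes: x right, y up, looking along -z (the intrinsics and any distortion apply to the point x, -y, -z); pixel columns grow to the right and rows downward; lengths in m; the calibration is good to about 2 mm. The wrist camera is an equidistant fisheye: a pixel r from the principal point sees the ray r / f radians off the axis. A picture is of the moment at which its call begins: read the wrist's pose just before it. camera_model takes no time and is no camera call.
- robot.hand_in(): hands the job in, once; it reports no verdict.
The state is a dict: "time": time; "qpos": joint angles; "qvel": joint speeds; "joint_efforts": joint torques, N m; "tool_pos": TCP position; "tool_rot": TCP orientation; "contact_force": force on the tool from outside, world axes, zero at the start; "torque": the same for the moment, N m; "opening": finger opening in m.
Only numpy, scipy, OpenCV 4.12 (cv2) and the standard library are available. Lean on these libraries where they do the work, as an engineer would, in place of code of your own. Each camera call takes 0.05 s, during which the arm holds its last target. There are 200 camera calls.

TASK

Finish loading the pressing jig: take the thin plywood separator sheet off the little sloped easel and lay it flat on the relief plaque already in the jig, then stack the other plaque squarely on it, relief side up and lengthwise along the jig. Set both down rather than dropping them. Last, push the wooden keeper along its slide over the stack until its spring detent snaps in at the far end, and leave the glue bottle, brush jar and tape roll undisturbed.

Things in the scene. Friction and masses are not known exactly. Their poses are not given: they have to be found in the camera images.
- jig: Fixed plywood jig, base 290 x 200 x 12 mm. Origin on the table under the stack bay's centre. Its +x is the slide direction (roughly world +y), its -y side is the far side. End stops: inner faces at x = +-69 mm, 50 mm wide, top at height 44 mm. Four side pins 8 mm thick at x = +-45, y = +-40 mm, top at 46 mm. Rail along x at y = -85 mm; detent housing at x = -12, y = -134 mm, 50 mm high.
- bay (a point): Centre of the stack bay on the jig's base, 12 mm above the table, axes as the jig. Above it in the full stack: lower plaque's underside at 0, separator's underside at 23 mm, upper plaque's underside at 29 mm and its top at 52 mm; the keeper arm's underside at 56 mm.
- keeper (a joint): Travel of the sliding keeper along the jig's +x, in m: 0 at its parked end, 0.117 at the end stop. The spring detent's crest is at 0.103 and resists with about 10 N; past 0.111 it has snapped in. About 1.5 N of friction otherwise; it stays where it is left.
- keeper_tab (a point): Middle of the top edge of the keeper's upright wooden push tab, 118 mm above the table, axes as the jig; at joint 0 it is at x = -115, y = -45 mm of the jig. The tab is 8 mm thick along the slide, 50 mm wide, 40 mm high, and stands on the keeper arm (30 mm along the slide, heights 68 to 78 mm, y = -100 to +25 mm of the jig).
- lower_plaque: Wooden relief plaque already lying in the jig's bay, loose: 124 x 50 x 18 mm plus 5 mm high relief (two discs 38 mm across and a rectangle), 23 mm in all. Origin at the centre of its underside, x along its length, z up.
- upper_plaque: The other plaque, identical, about 100 g, lying relief up on the table. Origin at the centre of its underside, x along its length, z up.
- easel: Fixed small wooden easel with a lamp. Origin on the table under the sheet's centre. Board 150 x 44 mm, sloping 28 degrees, rising to its +x, with a 6 mm lip at the low end. Lamp head 56 mm across, heights 245 to 290 mm, hangs at x = +45 mm over the sheet; its post at x = +90 mm is 315 mm high. Foot x = -80 to +110 mm, 90 mm wide.
- separator: Plain plywood sheet 130 x 64 x 6 mm, about 40 g, lying on the easel's board and overhanging it by 10 mm at each long side. Origin at the centre of its underside, x along its length, z its normal (on the easel 28 degrees off vertical, leaning to the easel's -x, with the origin 100 mm above the table).
- glue: Loose glue bottle, 52 mm in diameter, 130 mm high, standing near the upper plaque; leave it. Origin at the centre of its underside.
- brush_jar: Loose brush jar, 68 mm in diameter and 90 mm high, brushes up to about 170 mm; leave it. Origin at the centre of its underside.
- tape: Loose roll of tape, 96 mm in diameter, 24 mm high, lying flat; leave it. Origin at the centre of its underside.
Mind the look-alikes: they are no part of the job. Of the things that look like the separator, the largest one is meant.

How it is judged:
By the outcome, as a careful person would: the job done as asked, in the order asked, and still so for the second after the job is handed in, with the robot touching nothing.
It also fails if it takes over 72 s, if anything falls off the work surface, if the arm or the gripper's body presses on something with over 40 N, if the wrist force passes 120 N, or if a joint passes its speed limit or range.

## Working session

There is one attempt and no reset: what is moved stays moved. The work goes in short steps, Python scripts to look and compute and a shell command to move; the robot and the scene stay as the last step left them, time stands still between calls to the robot, and variables do not carry over. Pictures are saved under pics/ and viewed, about 8 in all and at most 12, crops included, and the job is handed in when it is done.

```bash
ls; mkdir -p pics; python3 - <<'E'
from cell import robot, viewer
import cv2,numpy as np
print(robot.observe())
for n in("side","top","wrist"):
    cv2.imwrite(f"pics/{n}0.png",viewer.read_camera(n)); m=viewer.camera_model(n); print(n,{k:(np.round(v,4).tolist()) for k,v in m.items() if not isinstance(v,str)})
E
```

```text
pics
{'time': 0.0, 'qpos': array([ 1.09500032e+00,  3.42723818e-01,  1.52503350e+00, -2.31823273e-05,
        1.27538854e+00, -1.46002129e-01]), 'qvel': array([ 1.29535654e-03, -1.02895274e-03, -2.20143239e-05, -1.44565298e-03,
        4.41806713e-04,  1.14426780e-03]), 'joint_efforts': array([-1.24838614e-03, -4.31241775e+01, -2.44222248e+01,  7.15914136e-02,
        5.58489596e-02, -1.00521468e-04]), 'tool_pos': array([0.16993882, 0.4965882 , 0.40403843]), 'tool_rot': array([-3.14005275e+00, -2.04034860e-04,  2.81180538e+00]), 'contact_force': array([ 0.1413489 , -0.01967348, -0.09760724]), 'torque': array([ 0.00174965,  0.02724191, -0.03554571]), 'opening': 0.09174667402408694}
side {'fx': 445.7609, 'fy': 445.7609, 'cx': 284.7732, 'cy': 203.8608, 'pose': [[0.9245, 0.245, -0.292, 0.1913], [-0.3811, 0.6119, -0.6931, -0.7516], [0.0088, 0.752, 0.6591, 0.8733], [0.0, 0.0, 0.0, 1.0]]}
top {'fx': 423.4929, 'fy': 423.4929, 'cx': 276.4673, 'cy': 201.5041, 'pose': [[0.0268, 0.9848, -0.1714, 0.2862], [-0.9996, 0.0285, 0.0077, 0.0623], [0.0125, 0.1711, 0.9852, 1.3262], [0.0, 0.0, 0.0, 1.0]]}
wrist {'fx': 325.1923, 'fy': 325.1923, 'cx': 275.3198, 'cy': 209.9602, 'mount': [[-0.0006, 0.9658, 0.2592, 0.0697], [1.0, 0.0006, -0.0001, -0.0004], [-0.0002, 0.2592, -0.9658, 0.0216], [0.0, 0.0, 0.0, 1.0]]}
```

View pics/top0.png

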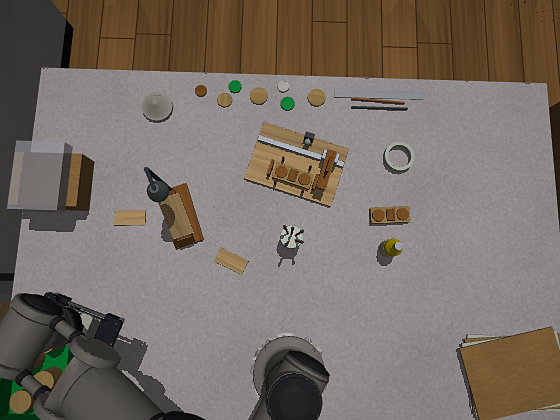

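View pics/side0.png

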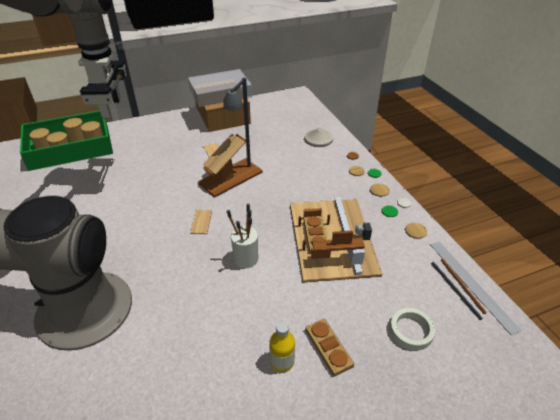

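The top view shows the jig near (297,165), the easel near (180,215), the upper plaque near (390,215) and the glue near (393,247). The side view shows the jig near (330,240), the easel's sheet near (226,155) and the plaque near (329,346). The look-alike sheets lie flat on the table. Next I'll enlarge these areas.

```bash
python3 - <<'E'
import cv2,numpy as np
t=cv2.imread("pics/top0.png");s=cv2.imread("pics/side0.png")
def c(im,x,y,w,h,k): return cv2.resize(im[y:y+h,x:x+w],None,fx=k,fy=k,interpolation=cv2.INTER_CUBIC)
# A: top jig (240,115,115x100) k4 =460x400 ; top easel (140,160,80x100)k4=320x400 ; 
A=np.zeros((600,800,3),np.uint8)
A[0:400,0:460]=c(t,240,115,115,100,4); A[0:400,470:790]=c(t,140,160,80,100,4)
A[405:597,0:320]=c(t,355,200,64,38,5)[:192,:320] if 0 else cv2.resize(t[200:238,355:419],(320,190))[:192] if 0 else np.pad(cv2.resize(t[200:238,355:419],(320,190),interpolation=cv2.INTER_CUBIC),((0,2),(0,0),(0,0)))
cv2.imwrite("pics/A.png",A)
B=np.zeros((600,800,3),np.uint8)
B[0:400,0:400]=c(s,285,190,100,100,4); B[0:400,410:730]=c(s,190,110,80,100,4)
B[400:600,0:240]=c(s,300,310,60,50,4); B[400:600,250:490]=c(s,215,220,60,50,4)
cv2.imwrite("pics/B.png",B)
E
```

```text
(no output)
```

View pics/A.png

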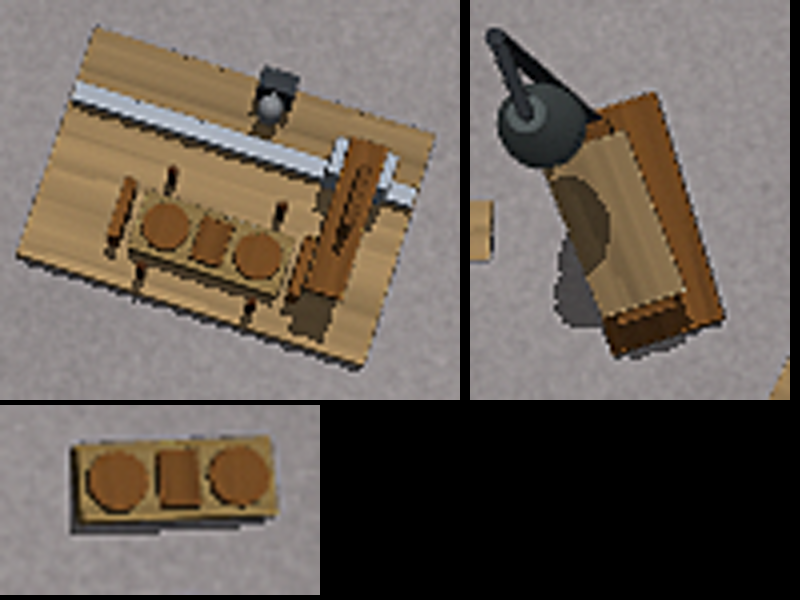

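View pics/B.png

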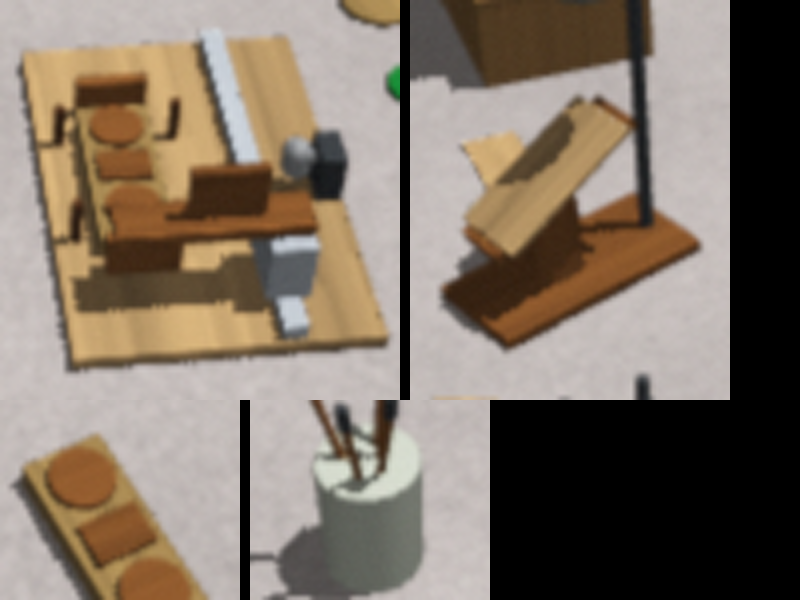

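The enlarged crops give these pixel positions:
- **Jig base corners (A):** (95,25), (435,133), (362,358) and (17,255).
- **Pin tops (A):** (173,168), (281,205), (140,268) and (250,302).
- **Sheet (A):** low corners at (613,318) and (686,292), high corner at (622,132).
- **Sheet (B):** low corners at (466,220) and (515,253), high corner at (632,127).

I'll turn these into positions.

```bash
cat > h.py <<'E'
import numpy as np, cv2
from scipy.spatial.transform import Rotation as R
from scipy.optimize import least_squares
from cell import robot, viewer
def tool():
    s=robot.observe(); T=np.eye(4); T[:3,:3]=R.from_euler('xyz',s['tool_rot']).as_matrix(); T[:3,3]=s['tool_pos']; return T
def ray(n,px,T=None):
    m=viewer.camera_model(n); P=m['pose'] if n!='wrist' else T@m['mount']; P=np.array(P)
    a=(np.array(px)-[m['cx'],m['cy']])/[m['fx'],m['fy']]
    if n=='wrist':
        r=np.linalg.norm(a); a=a/r*np.sin(r) if r>0 else a; d=np.array([a[0],-a[1],-np.cos(r)])
    else: d=np.array([a[0],-a[1],-1])
    d=P[:3,:3]@d; return P[:3,3],d/np.linalg.norm(d)
def atz(n,px,z,T=None):
    o,d=ray(n,px,T); return o+d*(z-o[2])/d[2]
def proj(n,X,T=None):
    m=viewer.camera_model(n); P=np.array(m['pose']) if n!='wrist' else T@np.array(m['mount'])
    p=(np.atleast_2d(X)-P[:3,3])@P[:3,:3]; q=np.c_[p[:,0],-p[:,1],-p[:,2]]
    if n=='wrist':
        rr=np.hypot(q[:,0],q[:,1]); th=np.arctan2(rr,q[:,2]); u=q[:,:2]/rr[:,None]*th[:,None]
    else: u=q[:,:2]/q[:,2:]
    return u*[m['fx'],m['fy']]+[m['cx'],m['cy']]
def tri(rays):
    A=np.zeros((3,3));b=np.zeros(3)
    for o,d in rays:
        M=np.eye(3)-np.outer(d,d);A+=M;b+=M@o
    X=np.linalg.solve(A,b); return X,max(np.linalg.norm(np.cross(X-o,d)) for o,d in rays)
E
python3 - <<'E'
from h import *
np.set_printoptions(precision=4,suppress=True)
J=lambda x,y:(240+x/4-.4,115+y/4-.4); E=lambda x,y:(140+(x-470)/4-.4,160+y/4-.4); P=lambda x,y:(355+x/5-.4,200+(y-405)/5-.4)
s1=lambda x,y:(285+x/4-.4,190+y/4-.4); s2=lambda x,y:(190+(x-410)/4-.4,110+y/4-.4); s3=lambda x,y:(300+x/4-.4,310+(y-400)/4-.4)
print("base",*[atz('top',J(*p),.012) for p in((95,25),(435,133),(362,358),(17,255))],sep='\n')
print("pins",*[atz('top',J(*p),.046) for p in((173,168),(281,205),(140,268),(250,302))],sep='\n')
print("side base",*[atz('side',s1(*p),.012) for p in((23,50),(70,365),(388,340),(290,38))],sep='\n')
L=[atz('top',J(*p),.023) for p in((165,225),(258,252))];print("lower discs",*L)
print("sheet")
for a,b in (((622,132),(632,127)),((686,292),(515,253)),((613,318),(466,220))): print(tri([ray('top',E(*a)),ray('side',s2(*b))]))
print("plaque",*[atz('top',P(*p),.018) for p in((75,446),(270,437),(277,515),(82,521))],sep='\n')
print("discs tri",*[tri([ray('top',P(*a)),ray('side',s3(*b))]) for a,b in(((241,475),(153,587)),((119,479),(82,476)))],sep='\n')
print("glue",atz('top',(397,243),.13),atz('side',(284,327),.13))
print("jar",atz('top',(291,236),.09))
print("lamp",atz('top',E(541,122),.28))
E
```

```text
base
[0.7801 0.1019 0.012 ]
[ 0.6973 -0.1752  0.012 ]
[ 0.5115 -0.1171  0.012 ]
[0.5865 0.1577 0.012 ]
pins
[0.652  0.0362 0.046 ]
[ 0.6247 -0.0487  0.046 ]
[0.5713 0.0598 0.046 ]
[ 0.5469 -0.0257  0.046 ]
side base
[0.5911 0.1554 0.012 ]
[ 0.5032 -0.1262  0.012 ]
[ 0.6947 -0.1823  0.012 ]
[0.7807 0.0941 0.012 ]
lower discs [0.6117 0.0409 0.023 ] [ 0.592 -0.033  0.023]
sheet
(array([0.5148, 0.3365, 0.1312]), np.float64(0.0030174846622346763))
(array([0.4068, 0.2948, 0.0727]), np.float64(0.0030323980728749725))
(array([0.3849, 0.3474, 0.0732]), np.float64(0.0017945429565801648))
plaque
[ 0.5022 -0.2404  0.018 ]
[ 0.5115 -0.3633  0.018 ]
[ 0.4622 -0.3664  0.018 ]
[ 0.455  -0.2442  0.018 ]
discs tri
(array([ 0.4868, -0.3435,  0.0215]), np.float64(0.0005579543199935902))
(array([ 0.4826, -0.2678,  0.0185]), np.float64(0.00054736250095667))
glue [ 0.3851 -0.2911  0.13  ] [ 0.3822 -0.3016  0.13  ]
jar [0.4002 0.0075 0.09  ]
lamp [0.4886 0.3539 0.28  ]
```

```bash
cat >> h.py <<'E'
def Rt(xdir,zdir):
    z=np.array(zdir,float);z/=np.linalg.norm(z);x=np.array(xdir,float);x-=z*(x@z);x/=np.linalg.norm(x)
    return np.c_[x,np.cross(z,x),z]
def to(pos,Rg):
    T=tool(); d=(np.array(pos)-T[:3,3])*1e3; w=R.from_matrix(Rg@T[:3,:3].T).as_rotvec(degrees=True)
    n=max(np.linalg.norm(d)/41.7,np.linalg.norm(w)/7.16); k=int(np.ceil(n))or 1
    print("total",d.round(1),w.round(2),"rows",round(n,1),"| per row /%d"%k,(d/k).round(1),(w/k).round(2))
def easelR(az=21.1,sl=28):
    a,s=np.radians([az,sl]);u=np.array([np.cos(a),np.sin(a)]);n=np.r_[-np.sin(s)*u,np.cos(s)];return Rt(np.r_[-u,0],-n),n
def jigR(az=73.5):
    a=np.radians(az);return Rt([np.cos(a),np.sin(a),0],[0,0,-1])
E
python3 - <<'E'
from h import *
Rg,n=easelR(); to(np.array([.4499,.342,.102])+n*.30,Rg); print(np.array([.4499,.342,.102])+n*.30)
E
```

```text
total [ 148.6 -205.3  -37.3] [  0.62 -28.57  39.2 ] rows 6.8 | per row /7 [ 21.2 -29.3  -5.3] [ 0.09 -4.08  5.6 ]
[0.31850145 0.29129752 0.36688428]
```

```bash
python3 -m creep '[[[20,-30,-5,0,-4,5.6],[20,-30,-5,0,-4,5.6],[20,-30,-5,0,-4,5.6],[20,-30,-5,0,-4,5.6]]]' -1 && python3 -m creep '[[[20,-30,-5,0,-4,5.6],[20,-30,-5,0,-4,5.6],[20,-30,-5,0,-4,5.6],[0,0,0,0,0,0],[0,0,0,0,0,0]]]'
python3 - <<'E'
from h import *
T=tool();im=viewer.read_camera('wrist');np.save('T1.npy',T);cv2.imwrite('pics/w1.png',im)
Rg,n=easelR(); to(np.array([.4499,.342,.102])+n*.30,Rg)
E
```

```text
time: 0.48
tool_pos: [0.2498, 0.3771, 0.3828]
tool_rot: [3.107, 0.28, -3.064]
contact_force: [1.7, -0.3, 0.6]
opening: 0.0923
time: 0.9
tool_pos: [0.309, 0.2831, 0.3664]
tool_rot: [-3.119, 0.476, -2.755]
contact_force: [-0.3, 0.7, -0.6]
opening: 0.0917
total [9.7 7.7 0.5] [ 1.36 -0.25 -0.49] rows 0.3 | per row /1 [9.7 7.7 0.5] [ 1.36 -0.25 -0.49]
```

View pics/w1.png

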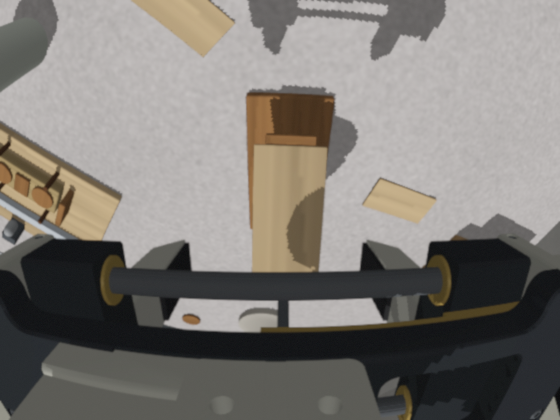

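The wrist view shows the sheet's low corners at (254,146) and (327,147), with the long edges running to about (252,270) and (320,270). I'll fit the sheet pose from all three views.

```bash
cat > fit.py <<'E'
from h import *
np.set_printoptions(precision=4,suppress=True)
T=np.load('T1.npy')
E=lambda x,y:(140+(x-470)/4-.4,160+y/4-.4);s2=lambda x,y:(190+(x-410)/4-.4,110+y/4-.4)
a,b=.065,.032
obs=[('wrist',(254,146),-a,-b,3),('wrist',(327,147),-a,b,3),('wrist',(252,268),None,-b,2),('wrist',(320,268),None,b,2),('wrist',(253,210),None,-b,2),('wrist',(324,205),None,b,2),
 ('top',E(613,318),-a,b,1),('top',E(686,292),-a,-b,1),('top',E(622,132),a,-b,1),('side',s2(466,220),-a,b,1),('side',s2(515,253),-a,-b,1),('side',s2(632,127),a,-b,1)]
def res(p,full=False):
    Rg,n=easelR(p[3],p[4]); u=-Rg[:,0]; v=np.cross(n,u); c=p[:3]; out=[]
    for k,px,x,y,w in obs:
        o,d=ray(k,px,T); X=o+d*((c-o)@n)/(d@n)-c
        out+= [w*(X@u-x)*1e3 if x is not None else 0, w*(X@v-y)*1e3]
    return np.r_[out,(p[4]-28)*2]
r=least_squares(res,[.45,.342,.105,21,28]); print("top centre",r.x, res(r.x).round(1))
c=r.x[:3];Rg,n=easelR(r.x[3],r.x[4]); print("underside",c-n*.006)
G=c-n*.003; 
for h in (.26,.159,.154): print(h,(G+n*h).round(4)); to(G+n*h,Rg)
E
python3 fit.py
```

```text
top centre [ 0.4489  0.3449  0.0998 20.882  28.2881] [ 0.4  0.7 -1.9  2.1  0.  -2.6  0.   0.9  0.  -0.5  0.   0.8 -2.8 -5.
 -2.1  2.3 -1.1  2.3  2.4 -4.   4.5  0.6  3.6 -1.9  0.6]
underside [0.4515 0.346  0.0945]
0.26 [0.3351 0.3015 0.3261]
total [ 26.3  18.  -40.2] [ 1.46 -0.52 -0.7 ] rows 1.2 | per row /2 [ 13.1   9.  -20.1] [ 0.73 -0.26 -0.35]
0.159 [0.3798 0.3186 0.2372]
total [  71.    35.  -129.2] [ 1.46 -0.52 -0.7 ] rows 3.6 | per row /4 [ 17.8   8.8 -32.3] [ 0.37 -0.13 -0.18]
0.154 [0.382  0.3194 0.2328]
total [  73.2   35.9 -133.6] [ 1.46 -0.52 -0.7 ] rows 3.8 | per row /4 [ 18.3   9.  -33.4] [ 0.37 -0.13 -0.18]
```

```bash
python3 -m creep '[[[20,16,-28,1.5,-0.5,-0.7],[16,6,-32,0,0,0],[0,0,0,0,0,0]]]' -1
sed -i '/^for h in/d' fit.py; cat >> fit.py <<'E'
print('to grasp');to(c+n*.163,Rg)
E
python3 fit.py | tail -1
```

```text
time: 1.2
tool_pos: [0.3451, 0.309, 0.3072]
tool_rot: [3.134, 0.5, -2.782]
contact_force: [-0.8, -0.9, -1.0]
opening: 0.0913
total [ 31.6   8.3 -63.8] [-0.47  0.19  0.08] rows 1.7 | per row /2 [ 15.8   4.2 -31.9] [-0.23  0.1   0.04]
```

```bash
python3 -m creep '[[[10,3,-20,-0.4,0.2,0],[10,3,-20,0,0,0],[9,2,-19,0,0,0],[3,0,-5,0,0,0],[0,0,0,0,0,0]]]' -1
python3 fit.py | tail -1
```

```text
time: 1.62
tool_pos: [0.3772, 0.3266, 0.2483]
tool_rot: [-3.14, 0.484, -2.776]
contact_force: [-0.4, -0.0, 0.2]
opening: 0.0919
total [-0.5 -9.2 -4.9] [ 0.28 -0.49 -0.02] rows 0.3 | per row /1 [-0.5 -9.2 -4.9] [ 0.28 -0.49 -0.02]
```

```bash
python3 -m creep '[[[0,-9,-5,0,-0.5,0],[0,0,0,0,0,0],[0,0,0,0,0,0]]]' -1
python3 - <<'E'
from h import *
cv2.imwrite('pics/w2.png',viewer.read_camera('wrist')[60:420])
E
python3 fit.py | tail -1
```

```text
time: 1.87
tool_pos: [0.3775, 0.3215, 0.2511]
tool_rot: [-3.132, 0.488, -2.773]
contact_force: [-0.2, 0.1, 0.6]
opening: 0.0917
total [-0.8 -4.1 -7.8] [ 0.54 -0.11  0.  ] rows 0.2 | per row /1 [-0.8 -4.1 -7.8] [ 0.54 -0.11  0.  ]
```

View pics/w2.png

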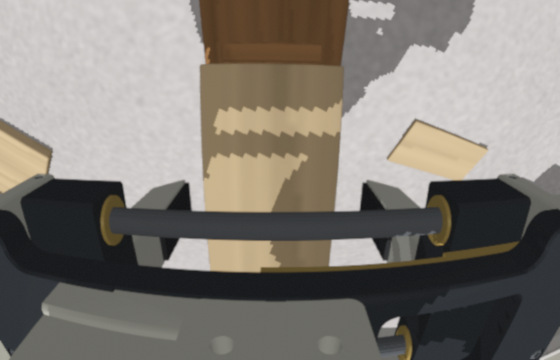

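The sheet is centred between the fingers: its low corners are at full-frame (201,126) and (343,126), and the fingers sit symmetrically at 188 and 362. I'll refit with this second wrist view.

```bash
python3 - <<'E'
exec(open('fit.py').read().split("r=least")[0])
T1=np.load('T1.npy');T2=tool();np.save('T2.npy',T2)
def pts(c,az,sl):
    Rg,n=easelR(az,sl);u=-Rg[:,0];v=np.cross(n,u);return np.array([c-a*u-b*v,c-a*u+b*v]),n,u,v
def res(p):
    q,*_=pts(p[:3],p[3],28); return np.r_[(proj('wrist',q,T1)-[[254,146],[327,147]]).ravel(),(proj('wrist',q,T2)-[[201,126],[343,126]]).ravel()]
r=least_squares(res,[.45,.342,.103,21]);print(r.x,r.fun.round(1))
c=r.x[:3];Rg,n=easelR(r.x[3],28);u=-Rg[:,0];v=np.cross(n,u);print('tip rel. top centre along u,v,n',[((T2[:3,3]+T2[:3,2]*.178-c)@k).round(4) for k in(u,v,n)])
to(c+n*.163,Rg)
E
```

```text
[ 0.4473  0.3449  0.1012 21.1215] [-0.1 -0.7 -0.  -0.1  0.   0.4  0.1  0.1]
tip rel. top centre along u,v,n [np.float64(0.0055), np.float64(0.0016), np.float64(-0.011)]
total [-1.7 -4.1 -6.1] [0.44 0.16 0.24] rows 0.2 | per row /1 [-1.7 -4.1 -6.1] [0.44 0.16 0.24]
```

```bash
python3 -m creep '[[[-2,-4,-7,0.4,0,0],[0,0,-1,0,0,0]]]' -1; python3 -m creep '[[[0,0,0,0,0,0],[0,0,0,0,0,0],[0,0,0,0,0,0],[0,0,0,0,0,0],[0,0,0,0,0,0]]]' 1 15
python3 -m creep '[[[0,0,0,0,0,0],[0,0,0,0,0,0]]]'
python3 - <<'E'
from h import *
np.set_printoptions(precision=4,suppress=True)
T2=tool();c=np.array([.4473,.3449,.1012]);Rg,n=easelR(21.1);u=-Rg[:,0];v=np.cross(n,u);print([((T2[:3,3]+T2[:3,2]*.178-c)@k).round(4) for k in(u,v,n)])
to(c+n*.163,Rg)
E
```

```text
time: 2.08
tool_pos: [0.3768, 0.3206, 0.2498]
tool_rot: [-3.137, 0.486, -2.777]
contact_force: [0.1, 0.5, 0.4]
opening: 0.0917
time: 2.5
tool_pos: [0.3767, 0.3203, 0.2504]
tool_rot: [-3.137, 0.487, -2.778]
contact_force: [-0.5, 0.1, 1.0]
opening: 0.0636
time: 2.67
tool_pos: [0.3767, 0.3203, 0.2504]
tool_rot: [-3.137, 0.487, -2.778]
contact_force: [-0.3, 0.6, 0.8]
opening: 0.0637
[np.float64(0.0038), np.float64(0.0013), np.float64(-0.0112)]
total [-0.8 -3.  -5.2] [ 0.25 -0.01  0.38] rows 0.1 | per row /1 [-0.8 -3.  -5.2] [ 0.25 -0.01  0.38]
```

```bash
python3 -m creep '[[[-6,-2,14,0,0,0],[-14,-5,28,0,0,0],[-16,-6,32,0,0,0],[-30,-10,20,0,0,0],[-30,-10,20,0,0,0]]]'
python3 - <<'E'
from h import *
to([.404,-.021,.40],jigR())
to(tool()[:3,3],jigR())
E
```

```text
time: 3.08
tool_pos: [0.2811, 0.2866, 0.3632]
tool_rot: [-3.136, 0.478, -2.78]
contact_force: [-0.3, 0.5, 0.4]
opening: 0.0638
total [ 122.9 -307.6   36.8] [  23.28   24.5  -124.22] rows 18.0 | per row /18 [  6.8 -17.1   2. ] [ 1.29  1.36 -6.9 ]
total [0. 0. 0.] [  23.28   24.5  -124.22] rows 18.0 | per row /18 [0. 0. 0.] [ 1.29  1.36 -6.9 ]
```

```bash
python3 -m creep '[[[7,-14,6,1.3,1.4,-6.9],[7,-17,6,1.3,1.4,-6.9],[7,-17,6,1.3,1.4,-6.9],[7,-17,6,1.3,1.4,-6.9],[7,-17,5,1.3,1.4,-6.9]]]'
python3 -m creep '[[[7,-17,3,1.3,1.4,-6.9],[7,-17,2,1.3,1.4,-6.9],[7,-17,2,1.3,1.4,-6.9],[7,-17,0,1.3,1.4,-6.9],[7,-17,0,1.3,1.4,-6.9]]]'
python3 -m creep '[[[7,-17,0,1.3,1.4,-6.9],[7,-17,0,1.3,1.4,-6.9],[7,-17,0,1.3,1.4,-6.9],[7,-17,0,1.3,1.4,-6.9],[7,-17,0,1.3,1.4,-6.9]]]'
python3 - <<'E'
from h import *
to([.404,-.021,.40],jigR())
E
```

```text
time: 3.5
tool_pos: [0.3093, 0.202, 0.3972]
tool_rot: [3.014, 0.364, 2.844]
contact_force: [1.3, 0.4, -1.1]
opening: 0.0637
time: 3.92
tool_pos: [0.3445, 0.1128, 0.406]
tool_rot: [2.986, 0.203, 2.231]
contact_force: [-0.3, 0.1, -0.7]
opening: 0.0637
time: 4.33
tool_pos: [0.3799, 0.0232, 0.406]
tool_rot: [3.059, 0.056, 1.637]
contact_force: [0.1, -0.4, 0.2]
opening: 0.0638
total [ 24.1 -44.2  -6. ] [  3.72   4.35 -20.4 ] rows 3.0 | per row /3 [  8.  -14.7  -2. ] [ 1.24  1.45 -6.8 ]
```

```bash
python3 -m creep '[[[8,-15,-1,1.2,1.4,-6.8],[8,-15,-1,1.2,1.4,-6.8],[8,-15,-1,1.2,1.4,-6.8],[0,0,0,0,0,0],[0,0,0,0,0,0]]]'
python3 - <<'E'
from h import *
np.save('T3.npy',tool());im=viewer.read_camera('wrist');cv2.imwrite('pics/w3.png',im)
to([.404,-.021,.40],jigR())
cv2.imwrite('pics/w3c.png',cv2.resize(im[0:400],None,fx=1.42,fy=1.42,interpolation=cv2.INTER_CUBIC))
E
```

```text
time: 4.75
tool_pos: [0.4057, -0.0272, 0.4021]
tool_rot: [3.141, 0.002, 1.27]
contact_force: [-1.3, -0.6, -0.6]
opening: 0.0635
total [-1.7  5.9 -2.2] [0.11 0.   0.71] rows 0.2 | per row /1 [-1.7  5.9 -2.2] [0.11 0.   0.71]
```

View pics/w3c.png

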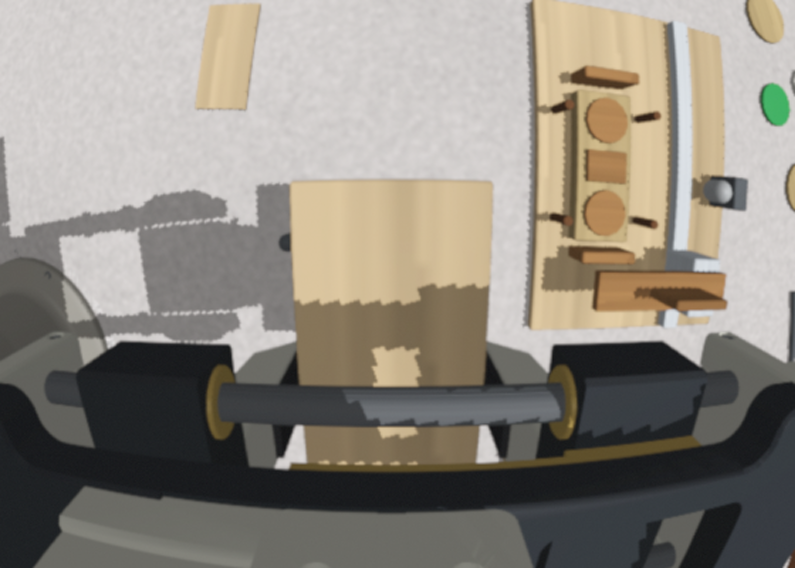

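The wrist view (zoom 1.42) shows:
- **Pin tops:** about (658,115), (655,225), (574,103) and (571,221).
- **Disc centres on the lower plaque:** (606,120) and (605,214).
- **Held sheet's corners:** (290,182) and (491,181).

I'll fit the jig pose, the lower plaque and the sheet in the hand.

```bash
cat > jig.py <<'E'
from h import *
np.set_printoptions(precision=4,suppress=True)
T=np.load('T3.npy'); Z=lambda *p:np.array(p)/1.42-.15
J=lambda x,y:(240+x/4-.4,115+y/4-.4)
def jp(p,L):
    a=np.radians(p[2]);L=np.atleast_2d(L);c,s=np.cos(a),np.sin(a)
    return np.c_[p[0]+c*L[:,0]-s*L[:,1],p[1]+s*L[:,0]+c*L[:,1],L[:,2]]
pin=np.array([[.045,-.040,.046],[-.045,-.040,.046],[.045,.040,.046],[-.045,.040,.046]])
wp=np.array([Z(656,116),Z(653,224),Z(572,104),Z(569,220)]); tp=np.array([J(173,168),J(281,205),J(140,268),J(250,302)])
es=np.array([[.073,.025,.044],[.073,-.025,.044],[-.073,.025,.044],[-.073,-.025,.044]]) # approx stop tops, mid thickness
we=np.array([Z(586,70),Z(637,80),Z(570,251),Z(634,258)])
f=lambda p:np.r_[(proj('wrist',jp(p,pin),T)-wp).ravel(),.5*(proj('wrist',jp(p,es),T)-we).ravel()]
g=lambda p:(proj('top',jp(p,pin),T)-tp).ravel()
r=least_squares(f,[.6,.005,73.5]);print('wrist',r.x,r.fun.round(1))
r2=least_squares(g,[.6,.005,73.5]);print('top',r2.x,r2.fun.round(1))
d=[atz('wrist',Z(*q),.035,T) for q in((606,120),(605,214),(606,166))];d0=d[0]-d[1]
print('lower plaque',(d[0]+d[1])/2,d[2],np.degrees(np.arctan2(d0[1],d0[0])))
# sheet in tool frame (flat, normal to z): x,y,depth(top),angle
def h(p):
    a=p[3];C=np.array([[.065,-.032],[.065,.032]])@np.array([[np.cos(a),np.sin(a)],[-np.sin(a),np.cos(a)]])
    X=np.c_[C+p[:2],[p[2]]*2]; X=X@T[:3,:3].T+T[:3,3]; return (proj('wrist',X,T)-[Z(290,182),Z(491,181)]).ravel()
r3=least_squares(h,[0,0,.16,0]);print('sheet in tool',r3.x[:3],np.degrees(r3.x[3]),r3.fun.round(2))
E
python3 jig.py
```

```text
wrist [ 0.5965  0.0031 72.4153] [ 1.4 -0.3  0.4  0.9 -1.8 -1.1 -1.9 -0.2 -0.1  0.1  1.4 -0.1  3.6  1.7
  0.1 -0. ]
top [ 0.5987  0.0054 73.3907] [-0.3  0.6  0.2  0.2 -0.  -0.6  0.2 -0.2]
lower plaque [0.5937 0.0024 0.035 ] [0.5937 0.0031 0.035 ] 73.96076850236179
sheet in tool [ 0.0034 -0.0002  0.1679] -0.24105183165936644 [ 0.  0. -0.  0.]
```

```bash
python3 -m creep '[[[20,3,0,0,0,0],[35,6,-10,0,0,0],[40,6,-13,0,0,0],[40,6,-20,0,0,0],[30,5,-28,0,0,0]]]'
python3 -m creep '[[[20,3,-30,0,0,0],[6,1,-25,0,0,0],[0,0,-15,0,0,0],[0,0,0,0,0,0],[0,0,0,0,0,0]]]'
python3 - <<'E'
from h import *
to([.5966,.001,.255],jigR(73))
E
```

```text
time: 5.22
tool_pos: [0.5681, 0.004, 0.3376]
tool_rot: [3.127, 0.001, 1.285]
contact_force: [0.3, -0.1, -0.3]
opening: 0.0638
time: 5.63
tool_pos: [0.5971, 0.0163, 0.2583]
tool_rot: [3.131, 0.002, 1.305]
contact_force: [-0.8, -1.0, 0.4]
opening: 0.0639
total [ -0.5 -15.3  -3.3] [ 0.3   0.58 -1.78] rows 0.4 | per row /1 [ -0.5 -15.3  -3.3] [ 0.3   0.58 -1.78]
```

```bash
python3 -m creep '[[[0,-15,-3,0.3,0.6,-1.8],[0,0,0,0,0,0],[0,0,0,0,0,0]]]'
python3 - <<'E'
from h import *
to([.5966,.001,.255],jigR(73))
np.save('T4.npy',tool());im=viewer.read_camera('wrist');cv2.imwrite('pics/w4.png',im)
cv2.imwrite('pics/w4c.png',cv2.resize(im[20:300,100:480],None,fx=2.1,fy=2.1,interpolation=cv2.INTER_CUBIC))
E
```

```text
time: 5.88
tool_pos: [0.5966, 0.0015, 0.2586]
tool_rot: [3.139, -0.001, 1.275]
contact_force: [-0.7, 0.5, -0.5]
opening: 0.0641
total [ 0.  -0.5 -3.6] [ 0.01  0.13 -0.06] rows 0.1 | per row /1 [ 0.  -0.5 -3.6] [ 0.01  0.13 -0.06]
```

View pics/w4c.png

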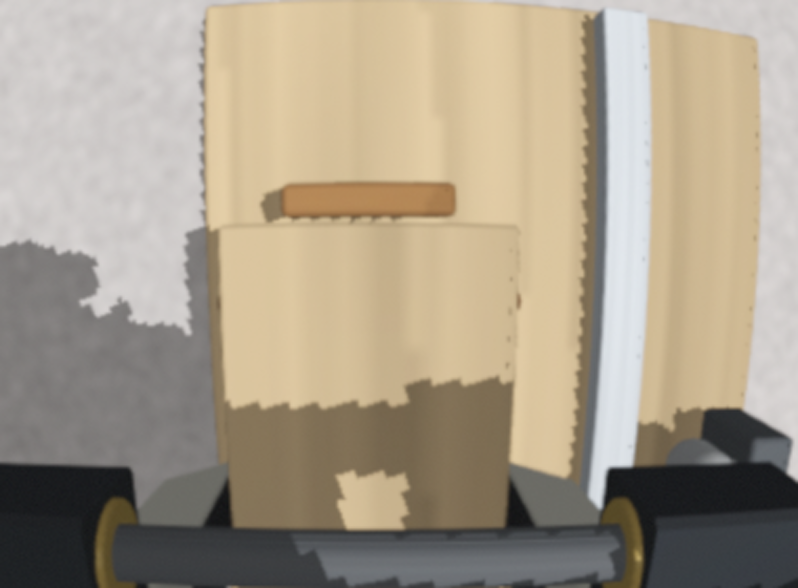

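The stop's top face spans columns 283–455 with its inner edge at row 215. The sheet's far edge runs from (219,228) to (519,226), and a pin shows equally on each side. So laterally it is centred; next I'll compute the lengthwise offset.

```bash
cat > a.py <<'E'
from h import *
np.set_printoptions(precision=4,suppress=True)
T=np.load('T4.npy');Z=lambda x,y:(100+x/2.1-.25,20+y/2.1-.25)
S=[atz('wrist',Z(*p),.044,T) for p in((283,215),(455,215))]
C=[atz('wrist',Z(*p),T[2,3]-.168,T) for p in((219,228),(519,226))]
P=[atz('wrist',Z(*p),T[2,3]-.168,T) for p in((219,300),(519,300))]
B=[atz('wrist',Z(*p),.012,T) for p in((208,8),(757,38))]
x=T[:3,0];y=T[:3,1]
L=lambda q:np.array([(q-T[:3,3])@x,(q-T[:3,3])@y])
print('stop',*[L(q) for q in S],'sheet',*[L(q) for q in C], np.linalg.norm(C[0]-C[1]))
E
python3 a.py
```

```text
stop [ 0.071  -0.0243] [0.071 0.024] sheet [ 0.0682 -0.0325] [0.0686 0.0322] 0.0646559541984669
```

```bash
python3 -m creep '[[[0,-2,-12,0,0,0],[0,0,-14,0,0,0],[0,0,-10,0,0,0],[0,0,0,0,0,0]]]'
python3 - <<'E'
from h import *
to([.5962,.0001,.2105],jigR(73))
E
```

```text
time: 6.27
tool_pos: [0.5969, -0.002, 0.2241]
tool_rot: [3.131, -0.002, 1.274]
contact_force: [-0.4, 0.2, -0.6]
opening: 0.0636
total [ -0.7   2.1 -13.6] [ 0.09  0.61 -0.01] rows 0.3 | per row /1 [ -0.7   2.1 -13.6] [ 0.09  0.61 -0.01]
```

```bash
python3 -m creep '[[[-1,2,-6,0,0.6,0],[0,0,-3,0,0,0],[0,0,0,0,0,0],[0,0,0,0,0,0]]]'
python3 - <<'E'
from h import *
to([.5962,.0001,.2105],jigR(73))
E
```

```text
time: 6.6
tool_pos: [0.5958, 0.0002, 0.2139]
tool_rot: [-3.14, 0.002, 1.274]
contact_force: [-0.0, 0.5, 0.3]
opening: 0.0633
total [ 0.4 -0.1 -3.4] [ 0.09 -0.1  -0.01] rows 0.1 | per row /1 [ 0.4 -0.1 -3.4] [ 0.09 -0.1  -0.01]
```

Aligned; now small steps down, watching the force.

```bash
for i in 1 2; do python3 -m creep '[[[0,0,-2,0,0,0],[0,0,0,0,0,0]]]' | grep -E 'pos|force'; done
```

```text
tool_pos: [0.596, 0.0003, 0.2123]
contact_force: [-0.4, 0.2, -1.3]
tool_pos: [0.5962, 0.0003, 0.2106]
contact_force: [-0.4, -0.4, -0.9]
```

```bash
python3 -m creep '[[[0,0,-2,0,0,0],[0,0,0,0,0,0]]]' | grep -E 'pos|force'; python3 -m creep '[[[0,0,-2,0,0,0],[0,0,0,0,0,0]]]' | grep -E 'pos|force'
```

```text
tool_pos: [0.5962, 0.0003, 0.2087]
contact_force: [-0.5, -0.1, -0.2]
tool_pos: [0.5963, 0.0003, 0.2066]
contact_force: [0.1, -0.2, -0.7]
```

```bash
python3 -m creep '[[[0,0,-1.5,0,0,0],[0,0,0,0,0,0]]]' | grep -E 'pos|force'; python3 -m creep '[[[0,0,-1.5,0,0,0],[0,0,0,0,0,0]]]' | grep -E 'pos|force'
```

```text
tool_pos: [0.5963, 0.0003, 0.2048]
contact_force: [0.0, 0.5, -0.1]
tool_pos: [0.5964, 0.0002, 0.2035]
contact_force: [-0.3, 0.2, 2.1]
```

```bash
python3 -m creep '[[[0,0,-1,0,0,0],[0,0,0,0,0,0]]]' | grep -E 'pos|force'
```

```text
tool_pos: [0.5965, 0.0002, 0.2036]
contact_force: [-1.4, 0.1, 1.0]
```

```bash
python3 -m creep '[[[0,0,0,0,0,0],[0,0,0,0,0,0],[0,0,0,0,0,0],[0,0,0,0,0,0]]]' -1
python3 -m creep '[[[0,0,10,0,0,0],[0,0,25,0,0,0],[0,0,30,0,0,0],[0,0,40,0,0,0],[0,0,30,0,0,0]]]'
python3 - <<'E'
from h import *
np.save('T5.npy',tool());im=viewer.read_camera('wrist');cv2.imwrite('pics/w5.png',im)
cv2.imwrite('pics/w5c.png',cv2.resize(im[20:300,100:480],None,fx=2.1,fy=2.1,interpolation=cv2.INTER_CUBIC))
E
```

```text
time: 8.1
tool_pos: [0.5965, 0.0002, 0.2036]
tool_rot: [3.138, 0.001, 1.275]
contact_force: [-0.3, -0.5, -0.2]
opening: 0.0858
time: 8.52
tool_pos: [0.5935, 0.0005, 0.337]
tool_rot: [-3.127, 0.004, 1.275]
contact_force: [1.1, -0.7, 0.5]
opening: 0.0921
```

View pics/w5c.png

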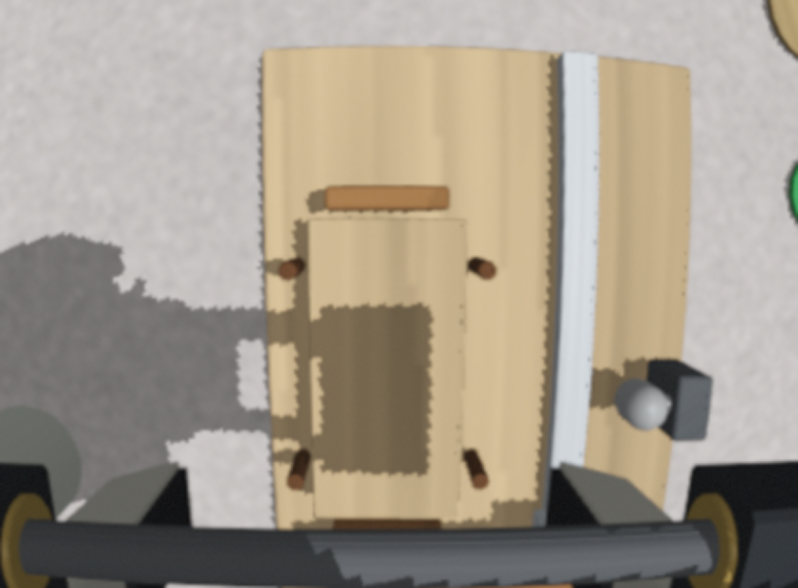

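The sheet lies flat in the bay: its corners are at (309,219), (466,219), (461,518) and (315,518), inside the four pins at (290,268), (484,268), (297,481) and (480,480). I'll refit the jig from this view, and work out the plaque pose from the top and side views.

```bash
cat > j2.py <<'E'
exec(open('jig.py').read().split("r=least")[0])
T=np.load('T5.npy');Z=lambda x,y:np.array((100+x/2.1-.25,20+y/2.1-.25))
W=np.array([Z(484,268),Z(480,481),Z(290,268),Z(297,482)])
q=np.array([[.069,.025,.044],[.069,-.025,.044],[-.069,.025,.044],[-.069,-.025,.044]]);Q=np.array([Z(326,209),Z(448,209),Z(333,520),Z(440,520)])
f=lambda p:np.r_[(proj('wrist',jp(p,pin),T)-W).ravel(),(proj('wrist',jp(p,q),T)-Q).ravel()]
r=least_squares(f,[.6,.005,73.5]);print('jig',r.x,r.fun.round(1))
s=np.array([[.065,.032,.041],[.065,-.032,.041],[-.065,.032,.041],[-.065,-.032,.041]]);S=np.array([Z(309,219),Z(466,219),Z(315,518),Z(461,518)])
r=least_squares(lambda p:(proj('wrist',jp(p,s),T)-S).ravel(),[.6,.005,73.5]);print('sheet',r.x,r.fun.round(1))
E
python3 j2.py
python3 - <<'E'
from h import *
P=lambda x,y:(355+x/5-.4,200+(y-405)/5-.4)
d=[atz('top',P(*p),.023) for p in((119,479),(241,475))];e=[atz('side',s,.023) for s in((300+82/4-.4,310+76/4-.4),(300+153/4-.4,310+187/4-.4))]
for a in(d,e): m=(a[0]+a[1])/2; v=a[0]-a[1]; print(m,np.degrees(np.arctan2(v[1],v[0])))
print(tool()[:3,3])
E
```

```text
jig [ 0.5982  0.0045 73.4056] [ 2.1 -0.8  0.5 -0.8 -1.9 -0.6 -1.6 -0.9 -1.2 -1.7  1.3 -1.8 -1.2  4.2
  1.9  4. ]
sheet [ 0.5982  0.0036 73.4215] [-0.8 -0.4  0.9 -0.6  0.3  0.7 -0.5  0.5]
[ 0.48371131 -0.30467903  0.023     ] 93.5231498242541
[ 0.48424391 -0.30733156  0.023     ] 94.09349890156405
[5.94579028e-01 4.57627456e-04 3.43078450e-01]
```

Sheet and jig agree within 1 mm. The glue bottle is about 100 mm from the plaque centre, so a straight grasp at the centre would hit it with the gripper body. I'll pick the plaque near its far end with the tool tilted about the jaw axis, set it down in the open, then regrip at the centre. First a look from above.

```bash
python3 - <<'E'
from h import *
to([.484,-.296,.36],jigR(93.8))
E
```

```text
total [-110.6 -296.5   16.9] [ 0.12 -0.3  20.76] rows 7.6 | per row /8 [-13.8 -37.1   2.1] [ 0.01 -0.04  2.6 ]
```

```bash
python3 -m creep '[[[-12,-30,3,0,0,2.6],[-14,-38,3,0,0,2.6],[-14,-38,3,0,0,2.6],[-14,-38,3,0,0,2.6],[-14,-38,2,0,0,2.6]]]'
python3 -m creep '[[[-14,-37,2,0,0,2.6],[-14,-37,2,0,0,2.6],[-13,-30,0,0,0,2.6],[0,0,0,0,0,0],[0,0,0,0,0,0]]]'
python3 - <<'E'
from h import *
to([.484,-.296,.36],jigR(93.8))
np.save('T6.npy',tool());im=viewer.read_camera('wrist');cv2.imwrite('pics/w6.png',im)
cv2.imwrite('pics/w6c.png',cv2.resize(im[20:300,100:480],None,fx=2.1,fy=2.1,interpolation=cv2.INTER_CUBIC))
E
```

```text
time: 8.98
tool_pos: [0.5256, -0.1794, 0.3656]
tool_rot: [3.132, 0.001, 1.524]
contact_force: [0.6, -0.2, -0.3]
opening: 0.092
time: 9.4
tool_pos: [0.4781, -0.2949, 0.3734]
tool_rot: [3.129, 0.007, 1.661]
contact_force: [0.8, 0.6, -0.2]
opening: 0.0921
total [  5.9  -1.1 -13.4] [ 0.34  0.76 -1.37] rows 0.4 | per row /1 [  5.9  -1.1 -13.4] [ 0.34  0.76 -1.37]
```

View pics/w6c.png

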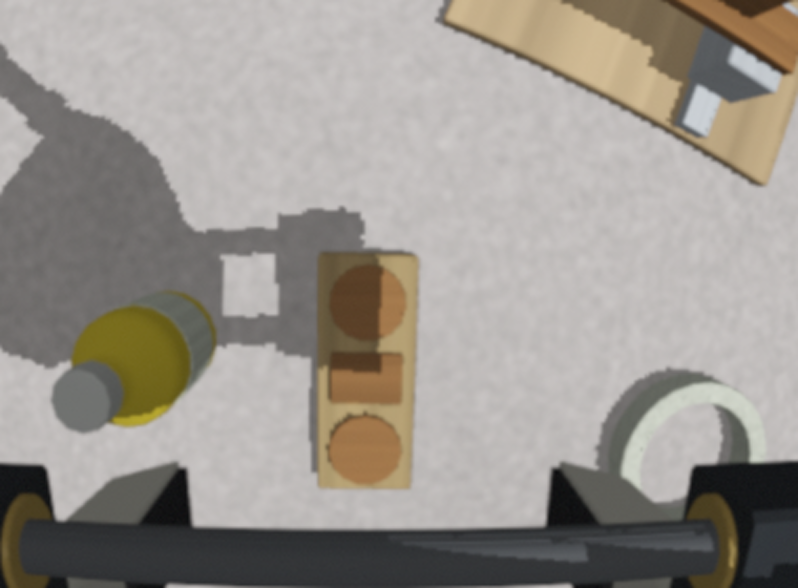

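The plaque's top-face corners are (318,254), (417,255), (411,487) and (319,487). The glue cap is at (87,398) and its base's right edge at about (215,340).

```bash
cat > p.py <<'E'
exec(open('jig.py').read().split("r=least")[0])
T=np.load('T6.npy');Z=lambda x,y:np.array((100+x/2.1-.25,20+y/2.1-.25))
s=np.array([[.062,.025,.018],[.062,-.025,.018],[-.062,-.025,.018],[-.062,.025,.018]]);S=np.array([Z(318,254),Z(417,255),Z(411,487),Z(319,487)])
f=lambda p:(proj('wrist',jp(p[:3],s+[0,0,p[3]]),T)-S).ravel()
r=least_squares(f,[.484,-.3,93,0]);print('plaque (z free)',r.x,r.fun.round(1))
r=least_squares(lambda p:f(np.r_[p,0]),[.484,-.3,93]);print('plaque',r.x)
print('glue cap',atz('wrist',Z(87,398),.13,T),'base right edge',atz('wrist',Z(215,340),0.005,T),atz('wrist',Z(172,291),0.005,T))
print(tri([ray('wrist',Z(87,398),T),ray('top',(397,243)),ray('side',(284,327))]))
print('tape',[atz('wrist',Z(*q),.024,T) for q in((601,450),(690,375))], atz('top',(398,157),.02))
c,az=r.x[:2],r.x[2]; a=np.radians(az);u=np.array([np.cos(a),np.sin(a),0])
t=np.radians(25);zd=u*np.sin(t)+np.array([0,0,-1])*np.cos(t);Rg=Rt(u,zd)
tipz=.010; tip=np.r_[c,tipz]-.040*u   # middle between tips, at grasp
for h in (.10,.0): print(h,(tip-zd*(.178+h)).round(4)); to(tip-zd*(.178+h),Rg)
E
python3 p.py
```

```text
plaque (z free) [ 0.4822 -0.3068 94.5102 -0.0085] [-0.3  0.1  0.3  0.1  0.1  0.  -0.  -0.2]
plaque [ 0.482 -0.305 94.513]
glue cap [ 0.3806 -0.2946  0.13  ] base right edge [ 0.4019 -0.2955  0.005 ] [ 0.3776 -0.2712  0.005 ]
(array([ 0.3828, -0.2954,  0.1247]), np.float64(0.004144791315237367))
tape [array([ 0.6098, -0.3327,  0.024 ]), array([ 0.6544, -0.2872,  0.024 ])] [ 0.6693 -0.3329  0.02  ]
0.1 [ 0.4943 -0.462   0.262 ]
total [  16.1 -167.3 -111.5] [25.28  2.86 -0.54] rows 4.8 | per row /5 [  3.2 -33.5 -22.3] [ 5.06  0.57 -0.11]
0.0 [ 0.491  -0.4199  0.1713]
total [  12.7 -125.2 -202.1] [25.28  2.86 -0.54] rows 5.7 | per row /6 [  2.1 -20.9 -33.7] [ 4.21  0.48 -0.09]
```

```bash
python3 -m creep '[[[3,-33,-10,5,0.6,0],[3,-33,-20,5,0.6,0],[3,-33,-26,5,0.6,0],[3,-33,-26,5,0.6,0],[3,-33,-26,5,0.6,0]]]' -1
python3 -m creep '[[[0,0,0,0,0,0],[0,0,0,0,0,0]]]'
python3 p.py | tail -4
```

```text
time: 9.87
tool_pos: [0.4996, -0.4517, 0.2731]
tool_rot: [3.124, -0.438, 1.68]
contact_force: [1.7, -0.8, -0.5]
opening: 0.0919
time: 10.03
tool_pos: [0.4999, -0.4551, 0.2567]
tool_rot: [3.138, -0.459, 1.67]
contact_force: [1.3, 0.2, 0.9]
opening: 0.0918
0.1 [ 0.4945 -0.4627  0.262 ]
total [-5.3 -7.7  5.3] [-1.3   0.06 -1.07] rows 0.3 | per row /1 [-5.3 -7.7  5.3] [-1.3   0.06 -1.07]
0.0 [ 0.4912 -0.4206  0.1713]
total [ -8.6  34.5 -85.3] [-1.3   0.06 -1.07] rows 2.2 | per row /3 [ -2.9  11.5 -28.4] [-0.43  0.02 -0.36]
```

```bash
python3 -m creep '[[[-6,-4,-6,-1.3,0,-1],[-1,10,-20,0,0,0],[-1,10,-20,0,0,0],[0,4,-10,0,0,0],[0,0,0,0,0,0]]]'
python3 p.py | tail -1
```

```text
time: 10.45
tool_pos: [0.4963, -0.4264, 0.2034]
tool_rot: [3.14, -0.427, 1.658]
contact_force: [0.2, -1.1, 0.1]
opening: 0.0917
total [ -5.1   5.8 -32. ] [ 0.5   0.15 -0.43] rows 0.8 | per row /1 [ -5.1   5.8 -32. ] [ 0.5   0.15 -0.43]
```

```bash
python3 -m creep '[[[-5,2,-12,0.5,0,-0.4],[0,3,-12,0,0,0],[0,0,-4,0,0,0],[0,0,0,0,0,0],[0,0,0,0,0,0]]]'
python3 p.py | tail -1
```

```text
time: 10.87
tool_pos: [0.4959, -0.4162, 0.1836]
tool_rot: [3.132, -0.424, 1.662]
contact_force: [-0.6, 0.4, -0.6]
opening: 0.0913
total [ -4.7  -4.3 -12.3] [ 0.63  0.58 -0.47] rows 0.3 | per row /1 [ -4.7  -4.3 -12.3] [ 0.63  0.58 -0.47]
```

```bash
python3 -m creep '[[[-4,-4,-5,0.5,0.4,-0.4],[-2,-1,-5,0.2,0.2,0],[-1,0,-3,0,0,0],[0,0,0,0,0,0]]]'
python3 p.py | tail -1
```

```text
time: 11.2
tool_pos: [0.489, -0.4225, 0.172]
tool_rot: [3.14, -0.435, 1.651]
contact_force: [-0.7, -0.2, -0.8]
opening: 0.0917
total [ 2.2  2.  -0.7] [ 0.09  0.08 -0.04] rows 0.1 | per row /1 [ 2.2  2.  -0.7] [ 0.09  0.08 -0.04]
```

Good. Close the jaws and lift a little.

```bash
python3 -m creep '[[[1,1,0,0,0,0],[0,0,0,0,0,0],[0,0,0,0,0,0],[0,0,0,0,0,0],[0,0,0,0,0,0]]]' 1 35
python3 -m creep '[[[0,0,0,0,0,0],[0,0,0,0,0,0],[0,0,0,0,0,0]]]'
python3 -m creep '[[[0,-1,8,0,0,0],[0,-4,16,0,0,0],[2,-4,24,0,0,0],[2,0,28,0,0,0],[0,0,28,0,0,0]]]'
python3 - <<'E'
from h import *
T=tool();print(np.degrees(R.from_matrix(T[:3,:3]).as_euler('xyz')).round(1))
cv2.imwrite('pics/w7.png',viewer.read_camera('wrist'))
E
```

```text
time: 11.62
tool_pos: [0.4896, -0.4221, 0.1716]
tool_rot: [3.141, -0.435, 1.65]
contact_force: [1.3, -0.4, -0.3]
opening: 0.0632
time: 11.87
tool_pos: [0.4898, -0.4221, 0.1718]
tool_rot: [3.14, -0.435, 1.65]
contact_force: [-1.0, -0.2, -0.3]
opening: 0.05
time: 12.28
tool_pos: [0.4922, -0.4298, 0.273]
tool_rot: [-3.132, -0.446, 1.646]
contact_force: [0.2, -1.0, -0.4]
opening: 0.0497
[-179.5  -25.5   94.3]
```

View pics/w7.png

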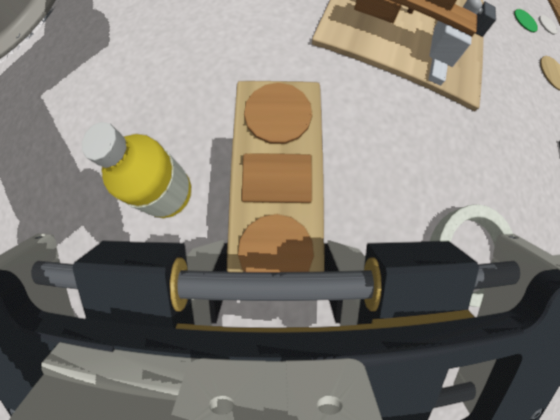

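The plaque is held and clear of the glue: its far corners are at (237,82) and (321,82), with the glue base at about (175,200). I'll check for droop in the grip, then set it down about 90 mm further from the glue.

```bash
python3 - <<'E'
exec(open('jig.py').read().split("r=least")[0])
# grasp pose (measured) and current pose
def M(p,e): A=np.eye(4);A[:3,:3]=R.from_euler('xyz',e).as_matrix();A[:3,3]=p;return A
G=M([.4898,-.4221,.1718],[3.14,-.435,1.65]);N=tool();N0=M([.4922,-.4298,.273],[-3.132,-.446,1.646])
s=np.array([[.062,.025,.018],[.062,-.025,.018]])
for c in((.482,-.305,94.5),(.4822,-.3068,94.5)):
  X=jp(c,s); X=(X-G[:3,3])@G[:3,:3]; X=X@N[:3,:3].T+N[:3,3]
  print(proj('wrist',X,N),'corner z now',X[:,2]); X0=X-[0,0,.005]; print(proj('wrist',X0,N))
print(N[:3,3])
E
python3 -m creep '[[[-2,-20,-10,0,0,0],[-2,-20,-20,0,0,0],[-2,-20,-20,0,0,0],[-2,-20,-18,0,0,0],[0,-4,-8,0,0,0]]]'
python3 -m creep '[[[0,0,0,0,0,0],[0,0,0,0,0,0]]]'
```

```text
[[235.3103  76.7202]
 [320.2265  76.9301]] corner z now [0.1268 0.1266]
[[236.2317  81.184 ]
 [319.237   81.3798]]
[[235.251   79.2293]
 [320.5043  79.4435]] corner z now [0.1268 0.1266]
[[236.18    83.6627]
 [319.5018  83.8622]]
[ 0.4929 -0.4306  0.2799]
time: 12.75
tool_pos: [0.4863, -0.517, 0.2137]
tool_rot: [3.133, -0.422, 1.657]
contact_force: [-0.1, 0.5, -1.4]
opening: 0.0492
time: 12.92
tool_pos: [0.4855, -0.5175, 0.2114]
tool_rot: [3.135, -0.426, 1.654]
contact_force: [1.3, 0.7, 0.2]
opening: 0.0497
```

```bash
python3 -m creep '[[[0,0,-10,0,0,0],[0,0,-12,0,0,0],[0,0,-7,0,0,0],[0,0,-3,0,0,0],[0,0,0,0,0,0]]]'
python3 -m creep '[[[0,0,-2,0,0,0],[0,0,0,0,0,0]]]' | grep -E 'pos|force'
```

```text
time: 13.33
tool_pos: [0.4873, -0.5142, 0.1797]
tool_rot: [3.133, -0.425, 1.659]
contact_force: [-0.4, 0.1, -1.7]
opening: 0.0495
tool_pos: [0.4877, -0.5136, 0.1776]
contact_force: [-1.3, 0.3, -2.1]
```

```bash
python3 -m creep '[[[0,0,-2,0.6,0,0],[0,0,-1,0,0,0]]]' | grep -E 'pos|rot|force'; python3 -m creep '[[[0,0,-1.5,0,0,0],[0,0,0,0,0,0]]]' | grep -E 'pos|force';python3 -m creep '[[[0,0,-1.5,0,0,0],[0,0,0,0,0,0]]]' | grep -E 'pos|force'
```

```text
tool_pos: [0.488, -0.5136, 0.1754]
tool_rot: [3.131, -0.435, 1.661]
contact_force: [-0.1, -0.6, -2.2]
tool_pos: [0.488, -0.5138, 0.1739]
contact_force: [0.2, -0.1, -1.3]
tool_pos: [0.4879, -0.5139, 0.1725]
contact_force: [-0.8, 0.7, -0.8]
```

```bash
python3 -m creep '[[[0,0,-1.5,0,0,0],[0,0,0,0,0,0]]]' | grep -E 'pos|rot|force';  python3 -m creep '[[[0,0,0,0,0,0],[0,0,0,0,0,0],[0,0,0,0,0,0],[0,0,0,0,0,0],[0,0,0,0,0,0]]]' -1
python3 -m creep '[[[0,-5,10,0,0,0],[0,-10,20,0,0,0],[0,-10,30,0,0,0],[0,0,30,0,0,0],[0,0,0,0,0,0]]]'
cat > r.py <<'E'
import sys
from h import *
az=95.1;print('hover');to([.4774,-.398,.30],jigR(az));print('grasp');to([.4774,-.398,.183],jigR(az))
E
python3 r.py
```

```text
tool_pos: [0.488, -0.5142, 0.1724]
tool_rot: [3.13, -0.434, 1.661]
contact_force: [0.3, -1.1, -1.9]
time: 14.58
tool_pos: [0.4881, -0.5143, 0.1728]
tool_rot: [3.129, -0.433, 1.661]
contact_force: [-0.3, -0.0, 0.0]
opening: 0.0782
time: 15.0
tool_pos: [0.4875, -0.5387, 0.2627]
tool_rot: [3.133, -0.44, 1.66]
contact_force: [0.6, -0.5, 1.8]
opening: 0.0918
hover
total [-10.1 140.7  37.3] [-25.16  -1.79   0.1 ] rows 3.5 | per row /4 [-2.5 35.2  9.3] [-6.29 -0.45  0.02]
grasp
total [-10.1 140.7 -79.7] [-25.16  -1.79   0.1 ] rows 3.9 | per row /4 [ -2.5  35.2 -19.9] [-6.29 -0.45  0.02]
```

```bash
python3 -m creep '[[[-2,28,8,-6,-0.4,0],[-2,36,10,-6,-0.4,0],[-3,36,10,-6.3,-0.4,0],[-2,34,9,-6,-0.4,0],[-1,4,0,-1,0,0]]]'
python3 -m creep '[[[0,0,0,0,0,0],[0,0,0,0,0,0]]]' | grep -E 'pos|rot'
cat > seg.py <<'E'
exec(open('jig.py').read().split("r=least")[0])
T=tool();im=viewer.read_camera('wrist');cv2.imwrite('pics/w8.png',im)
h=cv2.cvtColor(im,cv2.COLOR_BGR2HSV);m=((h[...,1]>70)&(h[...,2]>40)).astype(np.uint8);m[242:]=0
k,l,st,ce=cv2.connectedComponentsWithStats(m)
for i in range(1,k):
    if st[i,4]>600: print(st[i],ce[i].round(1))
p0=jp([.4774,-.398,95.1],[[x,y,.018] for x,y in((.062,.025),(.062,-.025),(-.062,-.025),(-.062,.025))]);print('pred',proj('wrist',p0,T).round(1).tolist())
i=l[int(proj('wrist',p0.mean(0,keepdims=True)+[0,.02,0],T)[0,1]),int(proj('wrist',p0.mean(0,keepdims=True),T)[0,0])]
c,_=cv2.findContours((l==i).astype(np.uint8),cv2.RETR_EXTERNAL,cv2.CHAIN_APPROX_NONE);c=max(c,key=len)
print('approx',cv2.approxPolyDP(c,4,True)[:,0].tolist())
E
python3 seg.py; python3 r.py
```

```text
time: 15.42
tool_pos: [0.4738, -0.3993, 0.29]
tool_rot: [-3.137, 0.012, 1.652]
contact_force: [0.4, -0.8, 0.1]
opening: 0.0916
tool_pos: [0.4739, -0.396, 0.2913]
tool_rot: [-3.138, 0.013, 1.656]
[ 101   29   79   79 4273] [144.1  70.2]
[ 255  133   63  109 6544] [284.6 186.5]
pred [[248.5, 133.1], [313.7, 133.0], [309.8, 279.3], [252.3, 279.6]]
approx [[255, 134], [255, 241], [312, 241], [317, 137]]
hover
total [ 3.4 -1.4  8.9] [ 0.73 -0.16  0.25] rows 0.2 | per row /1 [ 3.4 -1.4  8.9] [ 0.73 -0.16  0.25]
grasp
total [   3.4   -1.4 -108.1] [ 0.73 -0.16  0.25] rows 2.6 | per row /3 [  1.1  -0.5 -36. ] [ 0.24 -0.05  0.08]
```

```bash
sed -i 's/az=95.1/az=94/; s/\.4774,-\.398/.4805,-.399/g' r.py
python3 -m creep '[[[3,-1,-20,0.4,0,-0.5],[3,-1,-32,0.3,0,-0.4],[1,0,-30,0,0,0],[0,0,-15,0,0,0],[0,0,0,0,0,0]]]' ; python3 r.py | tail -1
```

```text
time: 16.05
tool_pos: [0.4816, -0.4059, 0.1906]
tool_rot: [3.139, 0.002, 1.632]
contact_force: [0.3, 0.5, -0.1]
opening: 0.0922
total [-1.1  6.9 -7.6] [0.12 0.13 0.47] rows 0.2 | per row /1 [-1.1  6.9 -7.6] [0.12 0.13 0.47]
```

```bash
python3 -m creep '[[[-1,4,-4,0,0,0.4],[0,2,-3,0,0,0],[0,1,-1,0,0,0],[0,0,0,0,0,0]]]' ; python3 r.py | tail -1
```

```text
time: 16.38
tool_pos: [0.4804, -0.4018, 0.1817]
tool_rot: [3.139, 0.001, 1.636]
contact_force: [0.1, 0.7, -0.7]
opening: 0.0921
total [0.1 2.8 1.3] [0.07 0.14 0.25] rows 0.1 | per row /1 [0.1 2.8 1.3] [0.07 0.14 0.25]
```

Good enough. Grip and lift.

```bash
python3 -m creep '[[[0,1,0,0,0,0],[0,0,0,0,0,0],[0,0,0,0,0,0],[0,0,0,0,0,0],[0,0,0,0,0,0]]]' 1 30
python3 -m creep '[[[0,0,0,0,0,0],[0,0,0,0,0,0],[0,0,0,0,0,0],[0,0,0,0,0,0]]]'
python3 -m creep '[[[1,0,10,0,0,0],[3,0,25,0,0,0],[5,0,35,0,0,0],[5,0,40,0,0,0],[0,0,30,0,0,0]]]'
python3 seg.py
python3 - <<'E'
from h import *
to([.5982,.0045,.33],jigR(73.4))
E
```

```text
time: 16.8
tool_pos: [0.4813, -0.4013, 0.1857]
tool_rot: [3.135, 0.006, 1.637]
contact_force: [0.3, -0.2, 0.6]
opening: 0.0631
time: 17.13
tool_pos: [0.4814, -0.4013, 0.1861]
tool_rot: [3.135, 0.007, 1.637]
contact_force: [-0.2, 0.0, 0.4]
opening: 0.0498
time: 17.55
tool_pos: [0.4932, -0.3988, 0.3235]
tool_rot: [-3.135, -0.009, 1.636]
contact_force: [0.7, -0.4, -1.4]
opening: 0.0499
[ 101   48   67   68 3102] [137.1  82.8]
[  222   131   107   111 11422] [274.7 185.6]
pred [[229.6, 135.4], [286.9, 133.5], [289.0, 266.2], [236.9, 267.0]]
approx [[223, 133], [227, 241], [324, 241], [327, 134]]
total [104.4 404.    0. ] [-9.000e-02  1.000e-02 -2.035e+01] rows 10.0 | per row /11 [ 9.5 36.7  0. ] [-0.01  0.   -1.85]
```

```bash
python3 - <<'E'
exec(open('jig.py').read().split("r=least")[0])
T=np.eye(4)
def h(p):
    a=p[3];C=np.array([[.062,-.025],[.062,.025]])@np.array([[np.cos(a),np.sin(a)],[-np.sin(a),np.cos(a)]])
    X=np.c_[C+p[:2],[p[2]]*2]; return (proj('wrist',X,T)-[(222.5,132.7),(327.3,133.3)]).ravel()
r=least_squares(h,[0,0,.16,0]);print(r.x,np.degrees(r.x[3]),r.fun.round(2))
for d in(.163,.168,.173):print(d,[ (lambda o,v:(o+v*(d-o[2])/v[2]).round(4))(*ray('wrist',q,T)) for q in((222.5,132.7),(327.3,133.3))])
E
python3 -m creep '[[[6,20,3,0,0,-1.8],[10,36,3,0,0,-1.9],[10,38,2,0,0,-1.9],[10,38,0,0,0,-1.9],[10,38,0,0,0,-1.9]]]'
python3 -m creep '[[[10,38,0,0,0,-1.9],[10,38,0,0,0,-1.9],[10,38,0,0,0,-1.9],[10,38,0,0,0,-1.9],[9,33,0,0,0,-1.9]]]'
python3 -m creep '[[[6,15,0,0,0,-1],[0,0,0,0,0,0],[0,0,0,0,0,0]]]'
python3 - <<'E'
from h import *
to([.5982,.0045,.33],jigR(73.4))
E
```

```text
[ 0.0036 -0.0009  0.1769  0.0066] 0.37605057270360454 [ 0.  0. -0.  0.]
0.163 [array([ 0.0661, -0.0233,  0.163 ]), array([0.0658, 0.0222, 0.163 ])]
0.168 [array([ 0.066 , -0.0241,  0.168 ]), array([0.0657, 0.023 , 0.168 ])]
0.173 [array([ 0.0659, -0.0249,  0.173 ]), array([0.0656, 0.0238, 0.173 ])]
time: 18.02
tool_pos: [0.538, -0.2318, 0.3458]
tool_rot: [3.132, 0.01, 1.453]
contact_force: [0.4, -0.1, -1.6]
opening: 0.0498
time: 18.43
tool_pos: [0.5868, -0.0367, 0.3486]
tool_rot: [3.13, 0.009, 1.278]
contact_force: [1.1, -0.8, -1.2]
opening: 0.0498
time: 18.68
tool_pos: [0.5933, -0.0127, 0.3495]
tool_rot: [3.13, 0.007, 1.267]
contact_force: [-0.0, -0.6, -1.4]
opening: 0.05
total [  4.9  17.2 -19.5] [0.6  0.52 0.78] rows 0.6 | per row /1 [  4.9  17.2 -19.5] [0.6  0.52 0.78]
```

```bash
cat > q.py <<'E'
from h import *
to([.5963,.0004,.228],jigR(73.3))
E
python3 -m creep '[[[2,6,-15,0.3,0.3,0.4],[1,5,-20,0.3,0.2,0.3],[0,2,-22,0,0,0],[0,0,-15,0,0,0],[0,0,0,0,0,0]]]'; python3 q.py
```

```text
time: 19.1
tool_pos: [0.5951, -0.0032, 0.2731]
tool_rot: [3.141, -0.0, 1.278]
contact_force: [-1.0, 0.2, -2.4]
opening: 0.0493
total [  1.2   3.6 -45.1] [-0.02  0.04  0.09] rows 1.1 | per row /2 [  0.6   1.8 -22.6] [-0.01  0.02  0.05]
```

```bash
python3 -m creep '[[[1,3,-10,0,0,0],[0,1,-12,0,0,0],[0,0,-8,0,0,0],[0,0,-3,0,0,0],[0,0,0,0,0,0]]]'; python3 q.py
```

```text
time: 19.52
tool_pos: [0.596, -0.0025, 0.237]
tool_rot: [-3.141, -0.0, 1.273]
contact_force: [0.1, -0.0, -1.4]
opening: 0.0495
total [ 0.3  2.9 -9. ] [-0.03 -0.05  0.35] rows 0.2 | per row /1 [ 0.3  2.9 -9. ] [-0.03 -0.05  0.35]
```

```bash
python3 -m creep '[[[0,2,-2,0,0,0.3],[0,1.5,-1,0,0,0.2],[0,0.5,0,0,0,0],[0,0,0,0,0,0]]]'|grep -E 'pos|force'; python3 q.py
```

```text
tool_pos: [0.5966, 0.0014, 0.2355]
contact_force: [0.8, 0.6, -2.4]
total [-0.3 -1.  -7.5] [-0.01  0.13 -0.17] rows 0.2 | per row /1 [-0.3 -1.  -7.5] [-0.01  0.13 -0.17]
```

```bash
python3 -m creep '[[[0,-1,-3,0,0,-0.1],[0,0,-1,0,0,0],[0,0,0,0,0,0]]]'|grep -E 'pos|force'; python3 -m creep '[[[0,0,-2,0,0,0],[0,0,0,0,0,0]]]'|grep -E 'pos|force';python3 q.py
```

```text
tool_pos: [0.5969, 0.0006, 0.2322]
contact_force: [-0.7, -0.1, -1.0]
tool_pos: [0.5969, 0.0006, 0.2302]
contact_force: [-0.0, 0.5, -1.1]
total [-0.6 -0.2 -2.2] [ 0.01  0.27 -0.09] rows 0.1 | per row /1 [-0.6 -0.2 -2.2] [ 0.01  0.27 -0.09]
```

```bash
python3 -m creep '[[[-0.5,0,-1.5,0,0,0],[0,0,0,0,0,0]]]'|grep -E 'pos|force'; python3 -m creep '[[[0,0,-1.5,0,0,0],[0,0,0,0,0,0]]]'|grep -E 'pos|force'; python3 -m creep '[[[0,0,-1.5,0,0,0],[0,0,0,0,0,0]]]'|grep -E 'pos|force'
```

```text
tool_pos: [0.5964, 0.0005, 0.2285]
contact_force: [-0.6, -1.1, -1.7]
tool_pos: [0.5965, 0.0005, 0.2273]
contact_force: [-0.4, 0.8, 0.6]
tool_pos: [0.5966, 0.0006, 0.2276]
contact_force: [0.1, -0.4, -0.6]
```

```bash
python3 -m creep '[[[0,0,-1.5,0,0,0],[0,0,0,0,0,0]]]'|grep -E 'pos|force'; python3 -m creep '[[[0,0,0,0,0,0],[0,0,0,0,0,0],[0,0,0,0,0,0],[0,0,0,0,0,0],[0,0,0,0,0,0]]]' -1
python3 -m creep '[[[0,0,8,0,0,0],[0,0,20,0,0,0],[0,0,30,0,0,0],[0,0,35,0,0,0],[0,0,20,0,0,0]]]'
python3 - <<'E'
from h import *
np.save('T9.npy',tool());im=viewer.read_camera('wrist');cv2.imwrite('pics/w9.png',im)
cv2.imwrite('pics/w9c.png',cv2.resize(im[20:300,100:480],None,fx=2.1,fy=2.1,interpolation=cv2.INTER_CUBIC))
E
```

```text
tool_pos: [0.5967, 0.0006, 0.2274]
contact_force: [1.4, -0.2, -0.3]
time: 21.35
tool_pos: [0.5969, 0.0005, 0.2266]
tool_rot: [3.133, -0.002, 1.281]
contact_force: [-0.9, 0.0, -0.8]
opening: 0.078
time: 21.77
tool_pos: [0.5947, 0.0007, 0.3389]
tool_rot: [-3.136, 0.0, 1.281]
contact_force: [0.4, 0.5, 0.8]
opening: 0.0916
```

View pics/w9c.png

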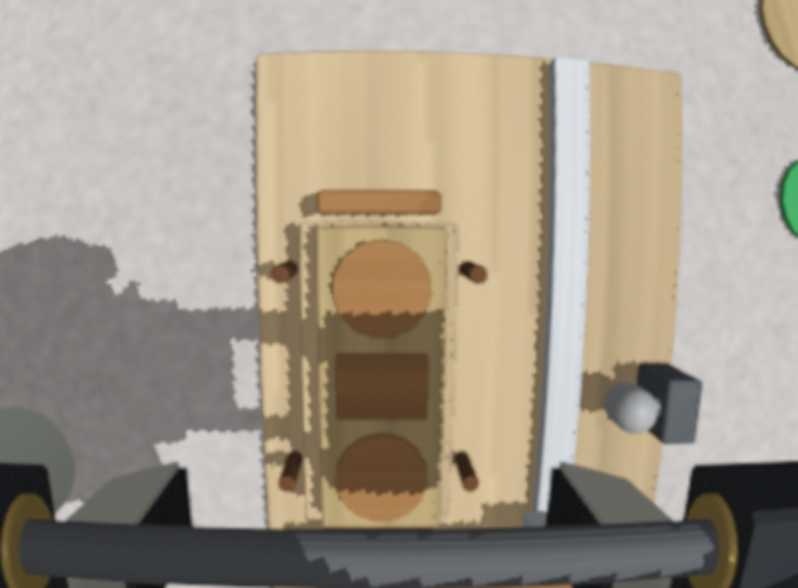

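The plaque (cols 317–447, mid 382) sits squarely on the separator (cols 303–457, mid 380), lengthwise and between the stops. Next is the keeper: close the jaws and go behind the tab.

```bash
python3 -m creep '[[[0,-25,0,0,0,0],[1,-35,0,0,0,0],[1,-38,0,0,0,0],[1,-35,0,0,0,0],[0,-18,0,0,0,0]]]' 1 20
python3 -m creep '[[[0,0,0,0,0,0],[0,0,0,0,0,0]]]' | grep -E 'pos|open'
cat > k.py <<'E'
from h import *
a=np.radians(73.4);c,s=np.cos(a),np.sin(a);d=tool()[:2,3]-[.5982,.0045]
print('jig xy mm',((c*d[0]+s*d[1])*1e3).round(1),((-s*d[0]+c*d[1])*1e3).round(1))
P=lambda x,y,z:[.5982+c*x-s*y,.0045+s*x+c*y,z]
to(P(-.150,-.045,.270),jigR(73.4)); to(P(-.0115,-.045,.270),jigR(73.4))
E
python3 k.py
```

```text
time: 22.23
tool_pos: [0.598, -0.1503, 0.3495]
tool_rot: [3.131, -0.002, 1.291]
contact_force: [0.1, -0.0, -0.8]
opening: 0.063
tool_pos: [0.5975, -0.1549, 0.3499]
opening: 0.0497
jig xy mm -152.9 -44.9
total [  1.    2.8 -79.9] [ 0.1   0.66 -0.22] rows 1.9 | per row /2 [  0.5   1.4 -40. ] [ 0.05  0.33 -0.11]
total [ 40.5 135.5 -79.9] [ 0.1   0.66 -0.22] rows 3.9 | per row /4 [ 10.1  33.9 -20. ] [ 0.03  0.17 -0.05]
```

```bash
python3 -m creep '[[[0,0,-20,0,0.3,0],[0,0,-25,0,0.3,0],[0,0,-20,0,0,0],[0,0,-12,0,0,0],[0,0,0,0,0,0]]]'; python3 k.py
```

```text
time: 22.82
tool_pos: [0.5975, -0.1499, 0.2729]
tool_rot: [3.136, 0.0, 1.288]
contact_force: [-0.9, -0.1, 0.1]
opening: 0.0164
jig xy mm -148.1 -43.5
total [ 0.9 -2.2 -2.9] [ 0.11  0.3  -0.38] rows 0.1 | per row /1 [ 0.9 -2.2 -2.9] [ 0.11  0.3  -0.38]
total [ 40.5 130.5  -2.9] [ 0.11  0.3  -0.38] rows 3.3 | per row /4 [10.1 32.6 -0.7] [ 0.03  0.07 -0.09]
```

```bash
python3 -m creep '[[[2,7,-1,0,0,0],[2,7,-1,0,0,0],[2,7,0,0,0,0],[2,7,0,0,0,0],[2,7,0,0,0,0]]]'; python3 k.py
python3 -m creep '[[[2,7,0,0,0,0],[2,7,0,0,0,0],[2,7,0,0,0,0],[2,7,0,0,0,0],[2,7,0,0,0,0]]]'; python3 k.py
```

```text
time: 23.23
tool_pos: [0.609, -0.1094, 0.2738]
tool_rot: [3.133, 0.0, 1.29]
contact_force: [-0.7, -1.9, -0.3]
opening: 0.0004
jig xy mm -106.0 -42.9
total [-10.5 -42.7  -3.8] [ 0.14  0.46 -0.5 ] rows 1.1 | per row /2 [ -5.3 -21.4  -1.9] [ 0.07  0.23 -0.25]
total [29.1 90.  -3.8] [ 0.14  0.46 -0.5 ] rows 2.3 | per row /3 [ 9.7 30.  -1.3] [ 0.05  0.15 -0.17]
time: 23.65
tool_pos: [0.6202, -0.0704, 0.2751]
tool_rot: [3.131, 0.002, 1.291]
contact_force: [0.6, -1.6, -1.9]
opening: 0.0009
jig xy mm -65.5 -42.5
total [-21.7 -81.7  -5.1] [ 0.27  0.55 -0.55] rows 2.0 | per row /3 [ -7.2 -27.2  -1.7] [ 0.09  0.18 -0.18]
total [17.9 51.1 -5.1] [ 0.27  0.55 -0.55] rows 1.3 | per row /2 [ 8.9 25.5 -2.6] [ 0.13  0.28 -0.28]
```

```bash
python3 -m creep '[[[2,7,-2,0,0,0],[2,7,-2,0,0,0],[2,7,-1,0,0,0],[2,6,0,0,0,0],[2,5,0,0,0,0]]]'; python3 k.py
```

```text
time: 24.07
tool_pos: [0.6307, -0.0365, 0.2707]
tool_rot: [3.131, 0.007, 1.291]
contact_force: [-6.3, -8.4, 4.4]
opening: 0.0
jig xy mm -30.0 -42.9
total [ -32.2 -115.6   -0.7] [ 0.54  0.46 -0.57] rows 2.9 | per row /3 [-10.7 -38.5  -0.2] [ 0.18  0.15 -0.19]
total [ 7.3 17.1 -0.7] [ 0.54  0.46 -0.57] rows 0.4 | per row /1 [ 7.3 17.1 -0.7] [ 0.54  0.46 -0.57]
```

```bash
python3 -m creep '[[[2,6,0,0,0,0],[2,6,0,0,0,0],[2,6,0,0,0,0]]]'; python3 k.py|head -1
```

```text
time: 24.32
tool_pos: [0.6363, -0.0191, 0.2707]
tool_rot: [3.134, 0.012, 1.29]
contact_force: [-11.6, -33.3, 4.2]
opening: 0.0003
jig xy mm -11.7 -43.2
```

Position −11.7 mm (end stop predicted at −11.5), and the force rose to 35 N against the stop. Back off and check.

```bash
python3 -m creep '[[[-2,-6,0,0,0,0],[-3,-10,0,0,0,0],[-3,-10,5,0,0,0],[0,0,25,0,0,0],[0,0,35,0,0,0]]]'; python3 -m creep '[[[-30,-20,30,0,0,0],[-35,-20,30,0,0,0],[-40,-10,20,0,0,0],[-40,0,0,0,0,0],[-40,0,0,0,0,0]]]'
python3 -m creep '[[[-30,0,0,0,0,0],[0,0,0,0,0,0],[0,0,0,0,0,0]]]'
cat > v.py <<'E'
exec(open('jig.py').read().split("r=least")[0])
for n in('top','side'):
    im=viewer.read_camera(n);cv2.imwrite(f'pics/{n}_end.png',im);o=cv2.imread(f'pics/{n}0.png')
    m=(cv2.absdiff(im,o).max(2)>40).astype(np.uint8);m=cv2.morphologyEx(m,cv2.MORPH_OPEN,np.ones((2,2)))
    k,l,st,ce=cv2.connectedComponentsWithStats(m);print(n,[(s[:4].tolist(),int(s[4])) for s in st[1:] if s[4]>40])
    # dark-brown keeper tab: predicted edge of tab top at joint q vs. image
    h=cv2.cvtColor(im,cv2.COLOR_BGR2HSV)
    J=[.5982,.0045,73.4]
    best=[]
    for q in np.arange(.07,.1301,.003):
        X=np.array([[q-.115+a,y,.078] for a in(-.0145,.0145) for y in np.linspace(.0,.024,7)]+[[q-.115+a,y,.078] for a in np.linspace(-.0145,.0145,7) for y in np.linspace(-.018,.024,13)])
        Y=np.array([[q-.115+a,y,.078] for a in(-.020,.020) for y in np.linspace(-.018,.024,13)])
        f=lambda A:np.mean([h[int(round(v)),int(round(u)),1] for u,v in proj(n,jp(J,A))])
        best.append((round(float(f(X)-f(Y)),1),round(q,3)))
    print(n,'keeper joint best',sorted(best)[-4:])
E
python3 v.py
```

```text
time: 24.73
tool_pos: [0.6263, -0.0448, 0.3291]
tool_rot: [-3.133, 0.012, 1.292]
contact_force: [-0.4, 0.6, 0.4]
opening: 0.0005
time: 25.15
tool_pos: [0.4529, -0.0919, 0.4084]
tool_rot: [3.131, 0.008, 1.292]
contact_force: [-0.4, 0.2, 0.8]
opening: 0.0008
time: 25.4
tool_pos: [0.4141, -0.092, 0.4107]
tool_rot: [3.129, 0.007, 1.288]
contact_force: [-0.5, -0.0, -0.4]
opening: 0.0002
top [([291, 142, 20, 29], 319), ([247, 150, 165, 270], 15781), ([274, 173, 14, 7], 45), ([294, 180, 17, 10], 88), ([277, 183, 25, 10], 93), ([167, 195, 25, 40], 307), ([159, 203, 8, 14], 52), ([171, 227, 9, 22], 85), ([0, 293, 261, 127], 17495), ([273, 361, 11, 13], 70), ([291, 360, 17, 13], 64), ([309, 374, 19, 10], 46)]
top keeper joint best [(27.4, np.float64(0.076)), (31.3, np.float64(0.118)), (33.2, np.float64(0.079)), (33.9, np.float64(0.115))]
side [([84, 0, 118, 43], 3018), ([13, 3, 17, 11], 117), ([0, 4, 10, 6], 42), ([198, 34, 10, 16], 113), ([252, 34, 26, 10], 76), ([84, 39, 40, 65], 1081), ([209, 39, 20, 9], 79), ([244, 41, 34, 28], 639), ([38, 45, 41, 10], 198), ([226, 48, 9, 12], 78), ([40, 54, 50, 47], 1768), ([187, 63, 10, 13], 98), ([199, 63, 23, 10], 105), ([203, 67, 110, 153], 7802), ([79, 114, 18, 9], 100), ([64, 119, 35, 14], 293), ([54, 120, 11, 12], 100), ([56, 133, 12, 10], 94), ([60, 138, 49, 44], 1185), ([71, 164, 51, 56], 1179), ([21, 169, 72, 37], 736), ([306, 205, 60, 61], 1537), ([0, 209, 38, 85], 1001), ([75, 218, 11, 18], 43), ([91, 220, 21, 47], 514), ([299, 226, 6, 17], 68), ([79, 241, 17, 35], 400), ([31, 246, 27, 7], 110), ([13, 249, 41, 9], 126), ([303, 254, 50, 16], 528), ([105, 271, 155, 46], 3758), ([304, 319, 52, 60], 1620), ([0, 321, 51, 30], 606), ([41, 334, 27, 12], 219)]
side keeper joint best [(7.4, np.float64(0.109)), (7.5, np.float64(0.13)), (7.7, np.float64(0.106)), (10.7, np.float64(0.103))]
```

The viewer's picture limit is reached, so I'll check the keeper numerically: brightness profiles along the slide, compared with the parked picture.

```bash
python3 - <<'E'
exec(open('jig.py').read().split("r=least")[0])
J=[.5982,.0045,73.4]
def prof(im,n,q,ys,z):
    o=[]
    for x in np.arange(-.032,.0321,.004):
        uv=proj(n,jp(J,[[x+q-.115,y,z] for y in ys])).astype(np.float32)
        o.append(cv2.remap(im,uv[None,:,0],uv[None,:,1],cv2.INTER_LINEAR).astype(float)[0].mean(0)[1])
    return np.array(o)
for n in('top','side'):
    a=cv2.imread(f'pics/{n}0.png');b=cv2.imread(f'pics/{n}_end.png')
    for nm,ys,z in(('arm',np.linspace(-.018,.022,9),.078),('tabtop',np.linspace(-.066,-.024,9),.118)):
        p0=prof(a,n,0,ys,z); print(n,nm,'q=0  ',p0.round().astype(int).tolist())
        print(n,nm,'q=117',prof(b,n,.117,ys,z).round().astype(int).tolist())
        print(n,nm,'q=103',prof(b,n,.103,ys,z).round().astype(int).tolist())
        sc=[(np.abs(prof(b,n,q,ys,z)-p0)[5:12].mean().round(1),round(q,3)) for q in np.arange(.085,.13,.002)]
        print(sorted(sc)[:4])
E
```

```text
top arm q=0   [144, 146, 124, 134, 132, 131, 132, 132, 132, 135, 85, 68, 78, 66, 67, 75, 69]
top arm q=117 [84, 88, 97, 111, 97, 79, 77, 79, 69, 76, 80, 72, 106, 110, 97, 91, 87]
top arm q=103 [91, 90, 87, 83, 85, 89, 103, 123, 70, 77, 80, 75, 67, 82, 74, 80, 122]
[(np.float64(28.8), np.float64(0.097)), (np.float64(29.1), np.float64(0.095)), (np.float64(30.0), np.float64(0.105)), (np.float64(30.1), np.float64(0.101))]
top tabtop q=0   [144, 144, 148, 122, 125, 134, 128, 131, 123, 91, 79, 77, 70, 66, 58, 58, 75]
top tabtop q=117 [143, 142, 90, 101, 81, 82, 81, 46, 73, 61, 79, 86, 94, 109, 137, 144, 136]
top tabtop q=103 [131, 141, 139, 139, 145, 113, 99, 95, 81, 81, 64, 64, 68, 75, 79, 83, 98]
[(np.float64(9.7), np.float64(0.091)), (np.float64(10.7), np.float64(0.089)), (np.float64(10.7), np.float64(0.095)), (np.float64(11.4), np.float64(0.093))]
side arm q=0   [70, 68, 65, 61, 57, 54, 50, 44, 48, 71, 85, 86, 83, 81, 84, 83, 90]
side arm q=117 [53, 45, 48, 64, 88, 95, 95, 92, 91, 92, 96, 102, 107, 110, 114, 118, 130]
side arm q=103 [118, 123, 107, 66, 46, 45, 54, 76, 93, 96, 94, 91, 91, 94, 99, 105, 108]
[(np.float64(6.6), np.float64(0.095)), (np.float64(7.9), np.float64(0.093)), (np.float64(8.9), np.float64(0.097)), (np.float64(13.0), np.float64(0.099))]
side tabtop q=0   [82, 88, 77, 52, 44, 43, 41, 40, 39, 37, 37, 49, 74, 109, 151, 167, 169]
side tabtop q=117 [49, 49, 47, 45, 43, 48, 68, 99, 141, 175, 182, 182, 189, 203, 210, 210, 207]
side tabtop q=103 [58, 50, 49, 49, 50, 48, 46, 43, 44, 57, 83, 119, 160, 180, 182, 184, 196]
[(np.float64(6.5), np.float64(0.093)), (np.float64(7.4), np.float64(0.095)), (np.float64(7.6), np.float64(0.091)), (np.float64(8.3), np.float64(0.089))]
```

The keeper is at the end: in the top view the arm is centred on the joint = 0.117 position, and the side view's edge is there too. It had started about 22 mm in, not at 0. The glue and tape show no change between pictures. Handing in.

```bash
python3 -c "
from cell import robot
s=robot.observe();print(s['time'],s['tool_pos'],s['contact_force']);print(robot.hand_in())"
```

```text
25.5 [ 0.41535858 -0.0919839   0.41036355] [ 0.41372399 -0.15653575  0.03704325]
the job is handed in; nothing more can be done
None
```

The jig is loaded and the keeper is pushed home; I handed in at 25.5 s with the arm clear, and the hand-in gave no verdict.

**What I did**
- **Separator:** I took it off the easel and laid it on the lower plaque, lowering it until contact before letting go.
- **Upper plaque:** Its place beside the glue bottle left no room for a straight grasp. I picked it near one end with the tool tilted, set it down about 90 mm further from the glue, regripped it at the centre and set it on the separator.
- **Keeper:** I pushed its tab along the slide to the end stop. Resistance was about 10 N near the detent and about 35 N at the stop.

**Last checks**
- **Stack:** The separator measured within 1 mm of the jig's centre. The plaque's midline was about 2 pixels of an enlarged picture from the separator's. Both were taken before the keeper went over; I did not view the stack afterwards.
- **Keeper:** The fingers stopped at −11.7 mm along the jig, against −11.5 mm expected at the end stop. The top camera puts the keeper at about 0.117 m, with about 3 mm uncertainty, past the 0.111 m snap-in point.
- **Other objects:** Before-and-after pictures show no change at the tape or, in the side view, at the glue. The robot hid the brush jar in the last pictures, so it was not checked, but the arm only passed well above it.

**Checks that disagreed**
- A first automatic reading of the keeper gave about 0.103 m from the side camera and 0.115 m from the top. Matching pictures against the start gave only about 93–95 mm of travel, because the keeper seems to have started about 22 mm in rather than at 0.
- By then I had viewed all 12 pictures allowed, so the keeper's final position was checked by numbers only.
- Heights from the wrist camera were 5–8 mm off, so I relied on contact for both set-downs.

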